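# Unpack the lunchbox and rack the jars label out

### The arm

A 6-joint arm with a two-finger parallel gripper is mounted at the origin on the work surface. World frame = base frame: x ahead of the robot, y to its left, z up, the work surface at z = 0. Lengths are in m, angles in rad, forces in N, time in s.
With the tool pointing down it reaches from about 0.325 to 0.85 m from the base axis. Payload 15.5 kg.
Tool frame: the origin (TCP) lies at the very end of the fingers, on their centre line; the grasp point (between the pads) lies 19 mm behind it; z points along the fingers, y is the direction in which the jaws open and shut (so a half turn about z gives the same grasp; the last joint's range is limited). The gripper opens to 91 mm and grips with 3 to 60 N. Pads are 32 mm wide; open, the fingers measure 118 mm over their backs; the gripper's body (76 mm by 178 mm) begins 60 mm behind the grasp point.
Start: joints at [-1.262, 0.494, 1.345, -0, 1.302, -0.096], TCP at [0.246, -0.575, 0.214] pointing down, gripper open.
Joint ranges: [-2.91, 2.91], [-0.82, 2.16], [0.22, 2.67], [-1.22, 4.37], [0.12, 2.79], [-3.08, 3.08]. Speed limits (rad/s): [1.89, 1.89, 2.57, 3.01, 3.01, 3.01].

### API

Orientations are given as [roll, pitch, yaw] about the fixed x, y, z axes, in that order (R = Rz(yaw) Ry(pitch) Rx(roll)).
In Python, from bench import state, read_camera, close_job gives the robot as it stands.
- The arm moves only by the tool move_arm, never from a script. Its argument "targets" is a list of rows, each an object of numbers: "tx", "ty", "tz": the shift along the world's x, y, z in mm; "wx", "wy", "wz": the turn, a rotation vector about the world's x, y, z in degrees. A call has 1 to 20 rows; each row is the pose to reach, as a shift and turn from the pose commanded when the call began; what a row does not reach only later rows make up. A row lasts 1/12 s, in which the tool goes at most 41.7 mm and 7.16 degrees, less where a joint would pass 70% of its speed; a pose out of reach is approached as far as the arm can. A call with a gripper value outside its range is refused whole. "grip" is the finger opening in mm, from 0 to 91.2, set as the call begins (left out, the last holds). The fingers move at their own pace and stop on an object; "squeeze" is the grip in N (left out, the last holds). Time passes only in rows, so rows that repeat a pose let the fingers close. It gives the time, the measured TCP pose, the force and the opening at its end, in the units of the state.
- state(): the state, without advancing time (a new reading comes with each control period).
- read_camera(name): name is "scene" or "top" or "wrist"; returns a dict with "image" (384x512x3 uint8, red, green, blue), "camera_matrix" (3x3 intrinsics, pixels), "distortion" ([k1, k2, p1, p2, k3] as OpenCV has them; the pictures are not rectified), "position" and "attitude" of the camera in the world; the wrist camera has in their place "tool_from_camera" (4x4, takes a point from camera to tool coordinates, whose origin is the TCP and whose axes are the flange's). Camera axes: x right, y down, z forward; pixel columns grow to the right and rows downward; lengths in m; the calibration is good to about 2 mm. A picture is of the moment at which its call begins: read the wrist's pose just before it. There is no depth.
- close_job(): hands the job in, once; it reports no verdict.
The state is a dict: "clock": time; "joint_positions": joint angles; "joint_velocities": joint speeds; "effort": joint torques, N m; "ee_pos": TCP position; "orientation": TCP orientation; "contact_force": force on the tool from outside, world axes, zero at the start; "wrist_torque": the same for the moment, N m; "finger_gap": opening from 0.0 (shut) to 1.0 (fully open).
Only numpy, scipy, OpenCV 4.12 (cv2) and the standard library are available. Lean on these libraries where they do the work, as an engineer would, in place of code of your own. Each camera call takes 0.05 s, during which the arm holds its last target. There are 200 camera calls.

### The job

Clear up after lunch: open the lunchbox and leave its lid standing straight up so that the box can air. Put every one of the small labelled glass jars, those in the lunchbox and those left on the bench, back into the low wooden jar rack, standing side by side on its floor with their labels facing straight out of its open front. Leave the other things on the bench where they are.

Things in the scene. Friction and masses are not known exactly. Their poses are not given: they have to be found in the camera images.
- jar1: small empty glass jar: upright cylinder 52 mm in diameter, 70 mm tall, its top 15 mm a dark steel screw lid of the same diameter; 0.1 to 0.2 kg. Origin: centre of its underside, z up its axis; its -x axis points out through the middle of its white paper label (a white paper sticker on the lid lies on that side). Starts in the lunchbox.
- jar1_label (a point): middle of the paper label of jar1, on its side 26 mm from its axis and 26 mm above its underside
- jar2: small empty glass jar: upright cylinder 52 mm in diameter, 70 mm tall, its top 15 mm a dark steel screw lid of the same diameter; 0.1 to 0.2 kg. Origin: centre of its underside, z up its axis; its -x axis points out through the middle of its white paper label (a white paper sticker on the lid lies on that side). Starts in the lunchbox; may be absent.
- jar2_label (a point): middle of the paper label of jar2, on its side 26 mm from its axis and 26 mm above its underside
- jar3: small empty glass jar: upright cylinder 52 mm in diameter, 70 mm tall, its top 15 mm a dark steel screw lid of the same diameter; 0.1 to 0.2 kg. Origin: centre of its underside, z up its axis; its -x axis points out through the middle of its white paper label (a white paper sticker on the lid lies on that side). Starts on the bench; may be absent.
- jar3_label (a point): middle of the paper label of jar3, on its side 26 mm from its axis and 26 mm above its underside
- jar4: small empty glass jar: upright cylinder 52 mm in diameter, 70 mm tall, its top 15 mm a dark steel screw lid of the same diameter; 0.1 to 0.2 kg. Origin: centre of its underside, z up its axis; its -x axis points out through the middle of its white paper label (a white paper sticker on the lid lies on that side). Starts on the bench; may be absent.
- jar4_label (a point): middle of the paper label of jar4, on its side 26 mm from its axis and 26 mm above its underside
- jar5: small empty glass jar: upright cylinder 52 mm in diameter, 70 mm tall, its top 15 mm a dark steel screw lid of the same diameter; 0.1 to 0.2 kg. Origin: centre of its underside, z up its axis; its -x axis points out through the middle of its white paper label (a white paper sticker on the lid lies on that side). Starts on the bench; may be absent.
- jar5_label (a point): middle of the paper label of jar5, on its side 26 mm from its axis and 26 mm above its underside
- rack: low oak jar rack, fixed, 440 mm long (y), 92 mm deep (x), for five jars. Origin: centre of its underside, z up. Floor 10 mm above the bench, 72 mm deep and 420 mm long between walls 10 mm thick, centred. Wall at the back (+x): top 36 mm above the bench. Open front (-x): only a lip, top 18 mm. The ends step from 36 mm (back) to 18 mm (front).
- lunchbox: teal lunchbox, tub 170 mm (x) by 270 mm (y), rim 80 mm above the bench, walls and floor 5 mm thick; it stays put. Origin: centre of its underside, z up. Lid hinged along the top of its +x long side, carrying handle on the -x side. Jars in it stand on its floor, near y = +58 and -58 mm, x from -30 to -10 mm.
- lid (a joint): angle of the lunchbox lid, rad: 0 shut, 1.57 standing straight up, 2.6 folded right back. Slab 174 x 274 x 10 mm; starts shut or up to 0.3 ajar. The stiff hinge holds it wherever it is left; moving it takes about 3 N at the handle.
- lid_handle (a point): middle of the lid's carrying handle: round bar 12 mm thick, 106 mm long, parallel to the hinge, its centre 45 mm out from the lid's edge on an arm at each end. Moves with the lid, 221 mm from the hinge axis; with the lid shut it is level with the hinge, 85 mm above the bench, out over the bench.
- lid_hinge (a point): middle of the lid's hinge axis, 85 mm above the bench; the axis is level, parallel to the lunchbox's y; does not move with the lid
- egg_cup: bystander: green silicone egg cup, 50 mm across, 48 mm tall. Origin: centre of its underside.
- tongs: bystander: plastic tongs with a spring clip lock, 230 mm long, lying flat, 25 mm high. Origin: centre of its underside.
- drink_bottle: bystander: silver drink bottle, 68 mm across, 218 mm tall, black cap with a loop. Origin: centre of its underside.
- storage_jar: bystander: large glass storage jar with a wooden lid and no label, 100 mm across, 165 mm tall. Origin: centre of its underside.
- mug: bystander: white mug, 80 mm across, 95 mm tall, with a handle. Origin: centre of its underside.
Mind the look-alikes: they are no part of the job. Leave any purple look-alike of the jar5 alone. Leave any orange look-alike of the jar3 alone.

How it is judged:
By the outcome, as a careful person would: the job done as asked, in the order asked, and still so for the second after the job is handed in, with the robot touching nothing.
Of jar2, jar3, jar4, jar5 only 2 to 4 are there at a start; the rules pass over those that are not, and their reading is None.
At some moment in a run one of jar3, jar4, jar5 may be knocked a few centimetres aside while the robot is not near it.
It also fails if it takes over 210 s, if anything falls off the work surface, if the arm or the gripper's body presses on something with over 40 N, if the wrist force passes 120 N, or if a joint passes its speed limit or range.

## Working session

There is one attempt and no reset: what is moved stays moved. The work goes in short steps, Python scripts to look and compute and a tool call to move; the robot and the scene stay as the last step left them, time stands still between calls to the robot, and variables do not carry over. Pictures are saved under pics/ and viewed, about 12 in all and at most 16, crops included, and the job is handed in when it is done.

Besides the shell and the picture viewer there is one more tool, called after "Emit:" in YAML: its name, and indented under it one key for each argument. move_arm: Moves the arm, as the interface text tells. Its arguments: {"type":"object","properties":{"targets":{"type":"array","items":{"type":"object","properties":{"tx":{"type":"number"},"ty":{"type":"number"},"tz":{"type":"number"},"wx":{"type":"number"},"wy":{"type":"number"},"wz":{"type":"number"}}}},"grip":{"type":"number"},"squeeze":{"type":"number"}},"required":["targets"]}

```bash
ls; mkdir -p pics
cat > h.py <<'E'
import numpy as np, cv2
from scipy.spatial.transform import Rotation as R
from bench import state, read_camera, close_job
def cam(name):
    s=state(); c=read_camera(name); K=np.array(c["camera_matrix"]);D=np.array(c["distortion"],float)
    if name=="wrist":
        T=np.eye(4);T[:3,:3]=R.from_euler('xyz',s["orientation"]).as_matrix();T[:3,3]=s["ee_pos"]
        M=T@np.array(c["tool_from_camera"]);Rm,p=M[:3,:3],M[:3,3]
    else:
        a=np.array(c["attitude"]);p=np.array(c["position"])
        Rm=a if a.shape==(3,3) else (R.from_euler('xyz',a).as_matrix() if a.size==3 else R.from_quat(a).as_matrix())
    return dict(im=np.array(c["image"]),K=K,D=D,R=Rm,p=p,raw=c)
def ray(c,uv):
    q=cv2.undistortPoints(np.array(uv,float).reshape(-1,1,2),c["K"],c["D"]).reshape(-1,2)
    return np.c_[q,np.ones(len(q))]@c["R"].T
def onz(c,uv,z):
    d=ray(c,uv);return c["p"]+d*((z-c["p"][2])/d[:,2])[:,None]
def proj(c,X):
    r=cv2.Rodrigues(c["R"].T)[0]
    return cv2.projectPoints(np.array(X,float).reshape(-1,3),r,-c["R"].T@c["p"],c["K"],c["D"])[0].reshape(-1,2)
def tri(c1,u1,c2,u2):
    a=ray(c1,u1)[0];b=ray(c2,u2)[0];a/=np.linalg.norm(a);b/=np.linalg.norm(b)
    s=np.linalg.lstsq(np.c_[a,-b],c2["p"]-c1["p"],rcond=None)[0]
    A=c1["p"]+a*s[0];B=c2["p"]+b*s[1];return (A+B)/2,np.linalg.norm(A-B)
def save(c,f,box=None,k=1):
    im=c["im"][...,::-1]
    if box: im=im[box[1]:box[3],box[0]:box[2]]
    cv2.imwrite("pics/"+f,cv2.resize(im,None,fx=k,fy=k,interpolation=cv2.INTER_CUBIC))
E
python3 - <<'E'
from h import *
print(state())
for n in ("scene","top"):
    c=cam(n);print(n,c["raw"]["position"],c["raw"]["attitude"],c["R"][:,2],c["K"].tolist(),c["D"])
    save(c,n+"0.png",k=1.5)
E
```

```text
pics
{'clock': 0.0, 'joint_positions': array([-1.26252128e+00,  4.94207222e-01,  1.34614033e+00,  1.28635844e-06,
        1.30251459e+00, -9.54794428e-02]), 'joint_velocities': array([-3.70694408e-05, -2.68532388e-04, -6.59916728e-04, -1.38034115e-03,
       -2.11947615e-03,  1.12264017e-04]), 'effort': array([-4.55008858e-04, -8.78815341e+01, -3.81858838e+01,  7.08302599e-02,
        5.32294542e-02, -2.21732457e-04]), 'ee_pos': array([ 0.24544164, -0.57436326,  0.21332021]), 'orientation': array([-3.14032906e+00, -1.22260465e-04,  4.03754066e-01]), 'contact_force': array([ 0.60767098, -0.71687516,  0.18024248]), 'wrist_torque': array([0.02135944, 0.00418963, 0.01119932]), 'finger_gap': 0.9978212842117926}
scene [ 0.81507687 -0.44405851  0.86416271] [-2.51307635e+00 -1.24506029e-03  4.94260756e-01] [-0.27802346  0.5180575  -0.8089001 ] [[367.1137543114407, 0.0, 254.64135836231154], [0.0, 367.1137543114407, 193.04780575479694], [0.0, 0.0, 1.0]] [-0.01571702  0.          0.          0.          0.        ]
top [0.41412222 0.07371422 1.45989479] [-3.06382395 -0.02261216 -1.58098728] [ 0.07745658 -0.02333244 -0.99672267] [[462.06101436856915, 0.0, 249.4427446261113], [0.0, 462.06101436856915, 188.03825551949762], [0.0, 0.0, 1.0]] [-0.06526306  0.          0.          0.          0.        ]
```

View pics/top0.png

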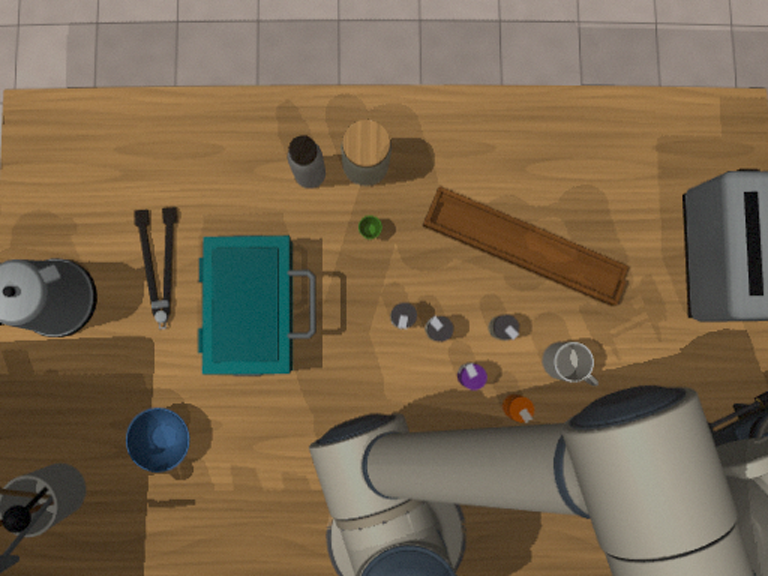

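View pics/scene0.png

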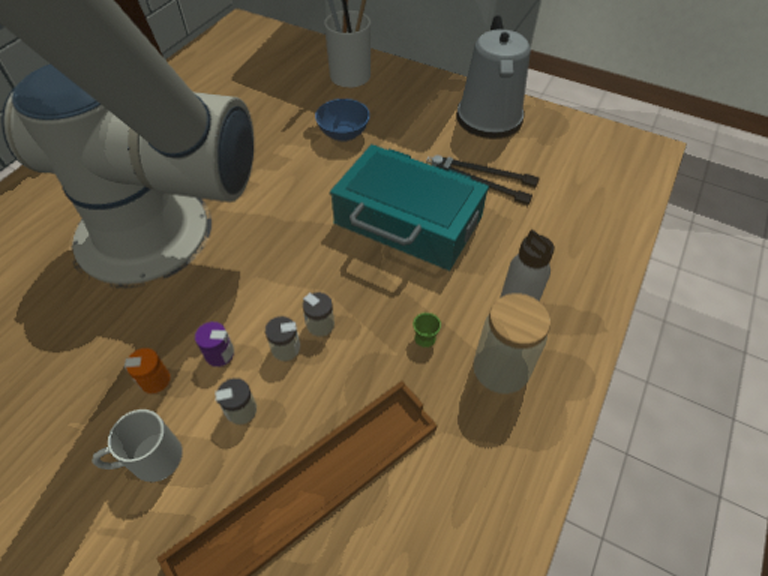

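Both views show the lunchbox at left (lid near shut, handle towards −y), three labelled jars in mid-bench, a rack tilted to the right of them, and purple and orange look-alikes. The next step is to measure them.

```bash
cat > m0.py <<'E'
from h import *
t=cam("top");s=cam("scene")
import pickle;pickle.dump((t,s),open("c0.pkl","wb"))
a=lambda c,b,k:cv2.resize(c["im"][b[1]:b[3],b[0]:b[2],::-1],None,fx=k,fy=k,interpolation=cv2.INTER_CUBIC)
A=a(t,(250,110,430,290),3.3);B=a(s,(80,180,320,384),2.9)
cv2.imwrite("pics/top1.png",A);cv2.imwrite("pics/sc1.png",B)
# stickers: white low-saturation bright blobs; lids dark
for n,c in(("top",t),("scene",s)):
    hsv=cv2.cvtColor(c["im"],cv2.COLOR_RGB2HSV)
    m=((hsv[...,2]>170)&(hsv[...,1]<45)).astype(np.uint8)
    k,l,st,ce=cv2.connectedComponentsWithStats(m)
    print(n,[(ce[i].round(1).tolist(),int(st[i,4])) for i in range(1,k) if 8<st[i,4]<120])
    m=((hsv[...,0]>80)&(hsv[...,0]<95)&(hsv[...,1]>130)&(hsv[...,2]>60)).astype(np.uint8)
    cs=max(cv2.findContours(m,0,1)[0],key=cv2.contourArea);print(cv2.boxPoints(cv2.minAreaRect(cs)).round(1).tolist())
E
python3 m0.py
```

```text
top [([268.1, 214.0], 9)]
[[133.0, 157.0], [192.0, 157.0], [192.0, 249.0], [133.0, 249.0]]
scene [([437.8, 178.4], 85), ([431.2, 192.0], 9), ([207.4, 199.2], 29), ([191.7, 217.4], 29), ([145.1, 222.5], 33), ([148.9, 262.4], 42), ([73.8, 298.9], 22)]
[[220.5, 128.39999389648438], [236.39999389648438, 87.69999694824219], [325.5, 122.69999694824219], [309.5, 163.39999389648438]]
```

View pics/top1.png

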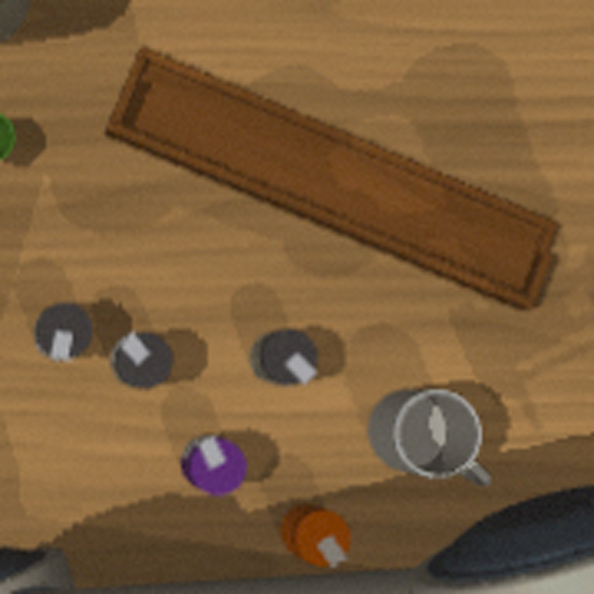

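View pics/sc1.png

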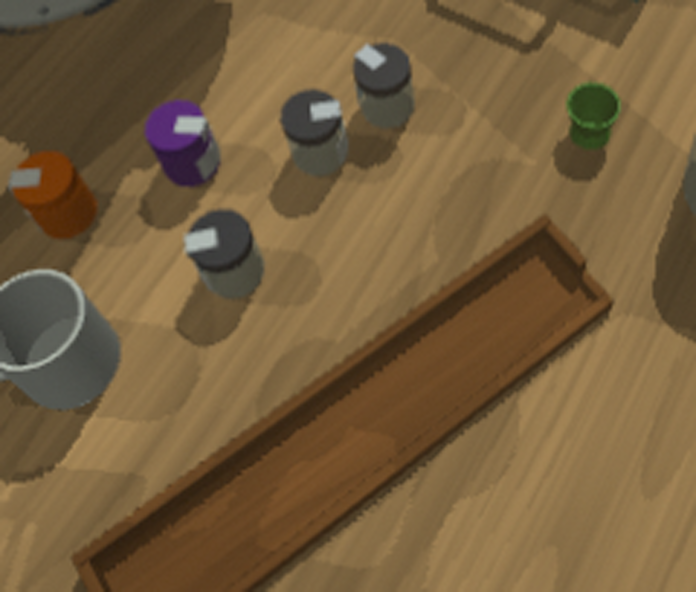

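The rack's low lip is on the side away from the robot, near the scene camera, with the step visible at crop (590,265). So labels must face away from the robot. Next I take rough positions from the two views.

```bash
cat > m1.py <<'E'
from h import *
import pickle
t,s=pickle.load(open("c0.pkl","rb"))
T=lambda *p:np.array(p)/3.3+[250-.5,110-.5]
S=lambda *p:np.array(p)/2.9+[80-.5,180-.5]
F=lambda *p:np.array(p)/1.5-.2
pr=lambda n,x:print(n,np.round(x[0]*1000,1),round(x[1]*1000,1))
for n,a,b in(("A",T(63,330),S(383,70)),("B",T(143,360),S(311,118)),("C",T(288,358),S(220,240)),("handle",F(314,304),F(386,236)),
  ("rack L-front",T(145,48),S(608,303)),("rack L-back",T(107,132),S(545,217)),("rack R-back",T(530,308),S(77,558)),
  ("lid hinge upx",F(203,237),F(487,187)),("lid hinge lowx",F(203,374),F(375,148)),("lid handleside up",F(291,237),F(462,238)),("lid handleside low",F(291,374),F(335,193))):
    pr(n,tri(t,a,s,b))
print("rack R-front z18",onz(t,T(558,225),.018)*1000,"L-front",onz(t,T(145,48),.018)*1000,"R-back z36",onz(t,T(530,308),.036)*1000,"L-back",onz(t,T(107,132),.036)*1000)
for n,st in(("A",T(62,345)),("B",T(134,348)),("C",T(300,367))): print(n,"sticker",onz(t,st,.07)*1000)
E
python3 m1.py
```

```text
A [456.9 -16.3  64.7] 0.4
B [428.5 -89.5  64.3] 0.9
C [ 429.4 -222.8   65.2] 0.7
handle [486.  166.5  81.7] 16.3
rack L-front [ 727.6 -102.1   20.4] 1.9
rack L-back [646.1 -62.3  30.3] 1.5
rack R-back [ 474.8 -463.2   32.5] 2.1
lid hinge upx [613.3 382.3  86.4] 2.8
lid hinge lowx [346.2 385.3  77.6] 9.1
lid handleside up [618.9 209.8 104.4] 18.8
lid handleside low [347.8 211.4  91.5] 14.8
rack R-front z18 [[ 554.77272375 -500.32202408   18.        ]] L-front [[ 728.9618558  -101.96483035   18.        ]] R-back z36 [[ 474.02380057 -462.77381823   36.        ]] L-back [[644.49596077 -62.1928197   36.        ]]
A sticker [[443.17992977 -14.72972133  70.        ]]
B sticker [[439.77418876 -80.51685063  70.        ]]
C sticker [[ 420.73172855 -232.90547387   70.        ]]
```

Emit:
move_arm:
  targets:
    - {"tx": 60, "ty": 60, "tz": 110, "wz": -4}
    - {"tx": 235, "ty": 690, "tz": 130, "wz": -23.1}
    - {"tx": 235, "ty": 690, "tz": 130, "wz": -23.1}
    - {"tx": 235, "ty": 690, "tz": 130, "wz": -23.1}
    - {"tx": 235, "ty": 690, "tz": 130, "wz": -23.1}
    - {"tx": 235, "ty": 690, "tz": 130, "wz": -23.1}
    - {"tx": 235, "ty": 690, "tz": 130, "wz": -23.1}
    - {"tx": 235, "ty": 690, "tz": 130, "wz": -23.1}
    - {"tx": 235, "ty": 690, "tz": 130, "wz": -23.1}
    - {"tx": 235, "ty": 690, "tz": 130, "wz": -23.1}
    - {"tx": 235, "ty": 690, "tz": 130, "wz": -23.1}
    - {"tx": 235, "ty": 690, "tz": 130, "wz": -23.1}
    - {"tx": 235, "ty": 690, "tz": 130, "wz": -23.1}
    - {"tx": 235, "ty": 690, "tz": 130, "wz": -23.1}
    - {"tx": 235, "ty": 690, "tz": 130, "wz": -23.1}
    - {"tx": 235, "ty": 690, "tz": 130, "wz": -23.1}
    - {"tx": 235, "ty": 690, "tz": 130, "wz": -23.1}
    - {"tx": 235, "ty": 690, "tz": 130, "wz": -23.1}
    - {"tx": 235, "ty": 690, "tz": 130, "wz": -23.1}
    - {"tx": 235, "ty": 690, "tz": 130, "wz": -23.1}
  grip: 45

```text
$.targets[0]: bad value
```

Run:
```python
from h import *
c=cam("wrist");print(state()["ee_pos"],state()["joint_positions"],np.round(c["raw"]["tool_from_camera"],3).tolist(),c["K"].tolist(),c["D"]);print(c["p"],c["R"][:,2])
save(c,"w0.png");import pickle;pickle.dump(c,open("w0.pkl","wb"))
```

```text
[ 0.24551318 -0.57458729  0.21365554] [-1.26251145e+00  4.93871942e-01  1.34576607e+00 -1.61424334e-05
  1.30249045e+00 -9.54956149e-02] [[0.001, -0.959, -0.282, 0.08], [1.0, 0.001, 0.001, 0.0], [-0.0, -0.282, 0.959, -0.172], [0.0, 0.0, 0.0, 1.0]] [[314.1290871895186, 0.0, 260.958768436282], [0.0, 314.1290871895186, 185.0985973216707], [0.0, 0.0, 1.0]] [-0.05198396  0.          0.          0.          0.        ]
[ 0.31886481 -0.5434      0.38562353] [-0.25915789 -0.11077418 -0.95946145]
```

View pics/w0.png

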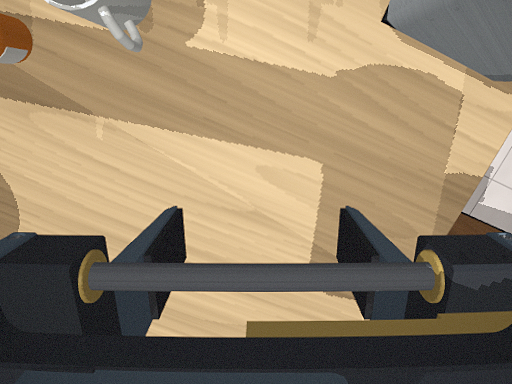

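The move was refused, probably because a row needs all six keys. The wrist view only shows the fingers and bare bench at the start pose.

Emit:
move_arm:
  targets:
    - {"tx": 60, "ty": 60, "tz": 110, "wx": 0, "wy": 0, "wz": -4}
    - {"tx": 235, "ty": 690, "tz": 130, "wx": 0, "wy": 0, "wz": -23.1}
    - {"tx": 235, "ty": 690, "tz": 130, "wx": 0, "wy": 0, "wz": -23.1}
    - {"tx": 235, "ty": 690, "tz": 130, "wx": 0, "wy": 0, "wz": -23.1}
    - {"tx": 235, "ty": 690, "tz": 130, "wx": 0, "wy": 0, "wz": -23.1}
    - {"tx": 235, "ty": 690, "tz": 130, "wx": 0, "wy": 0, "wz": -23.1}
    - {"tx": 235, "ty": 690, "tz": 130, "wx": 0, "wy": 0, "wz": -23.1}
    - {"tx": 235, "ty": 690, "tz": 130, "wx": 0, "wy": 0, "wz": -23.1}
    - {"tx": 235, "ty": 690, "tz": 130, "wx": 0, "wy": 0, "wz": -23.1}
    - {"tx": 235, "ty": 690, "tz": 130, "wx": 0, "wy": 0, "wz": -23.1}
    - {"tx": 235, "ty": 690, "tz": 130, "wx": 0, "wy": 0, "wz": -23.1}
    - {"tx": 235, "ty": 690, "tz": 130, "wx": 0, "wy": 0, "wz": -23.1}
    - {"tx": 235, "ty": 690, "tz": 130, "wx": 0, "wy": 0, "wz": -23.1}
    - {"tx": 235, "ty": 690, "tz": 130, "wx": 0, "wy": 0, "wz": -23.1}
    - {"tx": 235, "ty": 690, "tz": 130, "wx": 0, "wy": 0, "wz": -23.1}
    - {"tx": 235, "ty": 690, "tz": 130, "wx": 0, "wy": 0, "wz": -23.1}
    - {"tx": 235, "ty": 690, "tz": 130, "wx": 0, "wy": 0, "wz": -23.1}
    - {"tx": 235, "ty": 690, "tz": 130, "wx": 0, "wy": 0, "wz": -23.1}
    - {"tx": 235, "ty": 690, "tz": 130, "wx": 0, "wy": 0, "wz": -23.1}
    - {"tx": 235, "ty": 690, "tz": 130, "wx": 0, "wy": 0, "wz": -23.1}
  grip: 45

```text
clock: 1.92
ee_pos: [0.4809, 0.1174, 0.3439]
orientation: [-3.141, -0.0, 0.004]
contact_force: [-0.1, -1.0, -0.5]
finger_gap: 0.492
```

Run:
```python
from h import *
c=cam("wrist");print(c["p"])
save(c,"w1.png");import pickle;pickle.dump(c,open("w1.pkl","wb"))
save(cam("scene"),"s1.png",(200,40,400,220),3)
```

```text
[0.56061934 0.11754488 0.51594794]
```

View pics/w1.png

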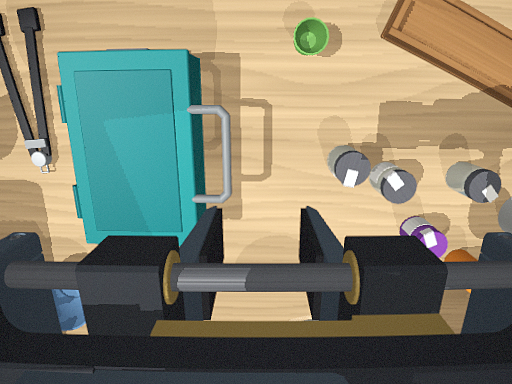

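The handle bar runs from (223,105) to (230,200), with its middle near (227,153). The lid is on the left and the three jars are on the right.

Run:
```python
from h import *
import pickle
t,s=pickle.load(open("c0.pkl","rb"));w=pickle.load(open("w1.pkl","rb"))
F=lambda *p:np.array(p)/1.5-.2
for n,a,b in(("tw mid",(t,F(313.5,304.5)),(w,(227,153))),("tw end1",(t,F(313,272)),(w,(225,107))),("tw end2",(t,F(313,337)),(w,(229,198)))):
    x,e=tri(*a,*b);print(n,x*1000,e*1000)
for z in(.085,.1,.115,.13):
    for c,p in((t,F(313.5,304.5)),(w,(227,153))): print(z,onz(c,p,z)[0,:2]*1000,end=' ')
    X=onz(w,(227,153),z)[0];print("scene1.5:",(proj(s,X)[0]+.2)*1.5, "ends",(proj(s,X+[-.053,0,0])[0]+.2)*1.5,(proj(s,X+[.053,0,0])[0]+.2)*1.5)
# lid slab hinge side
for p in((58,52),(87,240),(190,49),(200,242)): print(p,onz(w,p,.09)[0]*1000)
```

```text
tw mid [478.54542034 164.34215244  76.00136618] 1.8151783162489352
tw end1 [542.60924437 164.23634905  88.75598064] 1.7861305122195255
tw end2 [413.63846967 163.76048306  82.54346702] 1.0249594561290007
0.085 [477.95794689 162.86466497] 0.085 [480.37544475 164.2634723 ] scene1.5: [378.53059084 234.98931017] ends [354.19470269 225.11397651] [403.57060702 245.15436047]
0.1 [477.26150384 161.8920402 ] 0.1 [483.16849297 162.63733887] scene1.5: [379.39725028 230.71433797] ends [354.72772571 220.76982611] [404.79030372 240.95495784]
0.115 [476.56506078 160.91941543] 0.115 [485.96154119 161.01120544] scene1.5: [380.28744764 226.32341096] ends [355.27506634 216.30959483] [406.04356715 236.63992608]
0.13 [475.86861773 159.94679066] 0.13 [488.75458942 159.38507201] scene1.5: [381.20214925 221.81177519] ends [355.83730573 211.72859625] [407.33179406 232.20445115]
(58, 52) [613.81439684 380.64837744  90.        ]
(87, 240) [347.28326559 380.51927147  90.        ]
(190, 49) [614.97718877 207.79012419  90.        ]
(200, 242) [346.26458847 207.67335856  90.        ]
```

View pics/s1.png

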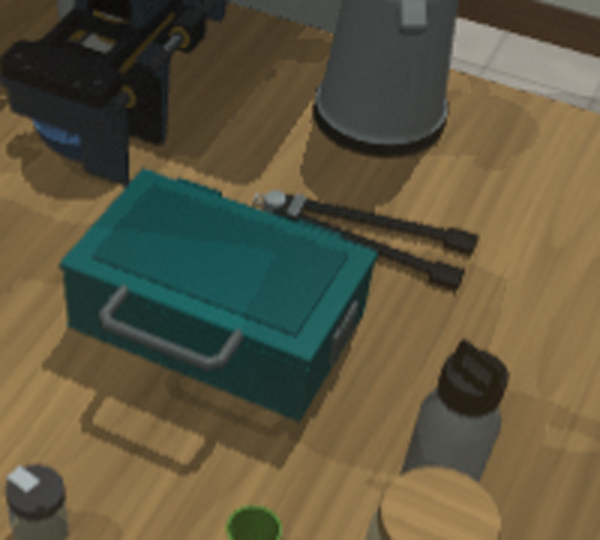

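Emit:
move_arm:
  targets:
    - {"tx": 0, "ty": 12, "tz": -35, "wx": 0, "wy": 0, "wz": 0}
    - {"tx": 0, "ty": 24, "tz": -70, "wx": 0, "wy": 0, "wz": 0}
    - {"tx": 0, "ty": 36, "tz": -105, "wx": 0, "wy": 0, "wz": 0}
    - {"tx": 0, "ty": 46, "tz": -144, "wx": 0, "wy": 0, "wz": 0}
    - {"tx": 0, "ty": 46, "tz": -144, "wx": 0, "wy": 0, "wz": 0}
    - {"tx": 0, "ty": 46, "tz": -144, "wx": 0, "wy": 0, "wz": 0}

```text
clock: 2.52
ee_pos: [0.4795, 0.1599, 0.1993]
orientation: [3.141, 0.004, -0.0]
contact_force: [1.3, -0.1, 1.2]
finger_gap: 0.491
```

Run:
```python
from h import *
import pickle
w1=pickle.load(open("w1.pkl","rb"));s0=pickle.load(open("c0.pkl","rb"))[1]
c=cam("wrist");pickle.dump(c,open("w2.pkl","wb"));save(c,"w2.png")
print(state()["ee_pos"])
for r in(100,130,150,170,185):
    g=c["im"][r,200:330].astype(int);print(r,' '.join('%d,%d,%d'%tuple(x) for x in g[::5]))
```

```text
[0.4808171  0.16005782 0.20098313]
100 30,132,132 24,73,73 19,77,73 171,146,109 176,147,110 176,145,105 177,148,109 153,126,91 151,128,93 175,147,113 174,145,108 170,141,102 168,142,103 169,141,103 181,153,113 181,153,115 181,155,114 183,154,114 175,145,106 182,154,116 179,151,110 243,213,167 236,206,161 235,205,161 236,206,160 235,207,160
130 57,182,182 23,75,75 11,75,77 67,110,101 177,150,110 174,146,106 175,147,108 153,127,91 156,132,100 177,151,112 159,168,170 183,187,189 124,130,132 178,147,109 234,203,158 232,202,156 233,204,158 233,203,156 233,203,155 233,205,156 207,178,134 180,151,113 181,150,113 234,205,162 234,204,157 234,204,160
150 62,187,189 19,83,81 20,75,73 10,77,82 172,145,106 170,142,104 173,147,110 147,122,88 148,123,92 169,142,103 160,166,171 179,187,187 125,132,134 173,146,107 224,195,149 226,198,153 226,196,149 225,194,149 227,197,152 225,194,146 200,172,128 174,147,108 167,139,106 229,199,152 228,197,151 230,201,157
170 57,182,182 29,112,114 20,75,75 18,74,74 182,153,114 183,156,117 180,150,111 181,153,117 180,152,110 182,155,112 155,163,169 178,185,185 127,134,136 184,155,116 236,205,158 235,205,161 234,206,158 236,207,162 236,206,160 236,208,160 179,151,113 183,155,115 226,195,150 236,206,159 236,207,160 235,205,159
185 55,183,183 39,138,137 3,74,72 22,72,72 186,157,116 184,156,117 182,156,115 181,153,110 184,156,117 183,155,114 154,162,168 181,187,187 125,132,135 179,152,112 233,203,156 233,202,156 231,201,154 231,201,153 232,201,158 229,199,153 170,145,103 180,153,115 222,189,144 240,210,161 240,209,163 237,207,159
```

View pics/w2.png

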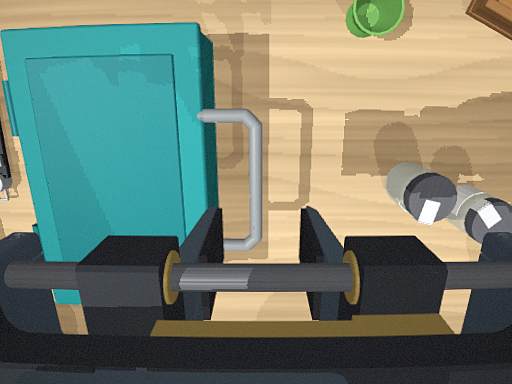

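Run:
```python
from h import *
import pickle
w1,w2=[pickle.load(open(f"w{i}.pkl","rb")) for i in(1,2)];t,s=pickle.load(open("c0.pkl","rb"))
for a,b in(((219,107),(246,116)),((222,199),(248,244)),):
    x,e=tri(w1,a,w2,b);print(x*1000,e*1000)
b=(256,165)
for z in(.085,.1,.115):
    X=onz(w2,b,z)[0];print(z,X,proj(w1,X),(proj(t,X)+.2)*1.5)
# bar column in w1 around row 153
print([tuple(x) for x in w1["im"][153,218:236].tolist()])
x,e=tri(s,(252.5,152.2),w2,(255.5,178));print(x*1000,e*1000)
```

```text
[542.14010855 171.31265499 106.40330205] 3.122403676258112
[413.93305883 172.54658892  87.71946304] 0.6447523737744748
0.085 [0.49423762 0.16402814 0.085     ] [[226.93269781 143.06961684]] [[312.88311995 296.30614037]]
0.1 [0.49767836 0.16380984 0.1       ] [[225.86060716 142.21899204]] [[312.48437434 294.11485893]]
0.115 [0.5011191  0.16359154 0.115     ] [[224.70672709 141.30350708]] [[312.07701201 291.87573344]]
[(174, 148, 108), (176, 149, 110), (174, 146, 105), (167, 137, 98), (155, 148, 142), (169, 177, 182), (192, 196, 199), (197, 202, 205), (177, 182, 184), (162, 166, 170), (150, 157, 158), (122, 129, 131), (108, 104, 100), (162, 137, 102), (181, 153, 114), (174, 147, 105), (178, 151, 112), (173, 146, 106)]
[484.40349639 163.75733562 104.01922327] 4.857272803582608
```

Emit:
move_arm:
  targets:
    - {"tx": 0, "ty": 4, "tz": -40, "wx": 0, "wy": 0, "wz": 0}
    - {"tx": 0, "ty": 4, "tz": -80, "wx": 0, "wy": 0, "wz": 0}
    - {"tx": 0, "ty": 4, "tz": -121, "wx": 0, "wy": 0, "wz": 0}
    - {"tx": 0, "ty": 4, "tz": -121, "wx": 0, "wy": 0, "wz": 0}

```text
clock: 2.9
ee_pos: [0.479, 0.1638, 0.0756]
orientation: [3.14, 0.005, -0.001]
contact_force: [-1.4, -0.8, -0.6]
finger_gap: 0.493
```

Emit:
move_arm:
  targets:
    - {"tx": 0, "ty": 0, "tz": 0, "wx": 0, "wy": 0, "wz": 0}
    - {"tx": 0, "ty": 0, "tz": 0, "wx": 0, "wy": 0, "wz": 0}
    - {"tx": 0, "ty": 0, "tz": 0, "wx": 0, "wy": 0, "wz": 0}
    - {"tx": 0, "ty": 0, "tz": 0, "wx": 0, "wy": 0, "wz": 0}
    - {"tx": 0, "ty": 0, "tz": 0, "wx": 0, "wy": 0, "wz": 0}
    - {"tx": 0, "ty": 0, "tz": 0, "wx": 0, "wy": 0, "wz": 0}
  grip: 0
  squeeze: 12

```text
clock: 3.4
ee_pos: [0.4814, 0.1649, 0.0801]
orientation: [3.141, -0.002, 0.001]
contact_force: [2.3, -3.7, 0.1]
finger_gap: 0.126
```

Emit:
move_arm:
  targets:
    - {"tx": 0, "ty": 3, "tz": 24, "wx": 0, "wy": 0, "wz": 0}
    - {"tx": 0, "ty": 8, "tz": 48, "wx": 0, "wy": 0, "wz": 0}
    - {"tx": 0, "ty": 16, "tz": 71, "wx": 0, "wy": 0, "wz": 0}
    - {"tx": 0, "ty": 27, "tz": 93, "wx": 0, "wy": 0, "wz": 0}
    - {"tx": 0, "ty": 39, "tz": 113, "wx": 0, "wy": 0, "wz": 0}

```text
clock: 3.82
ee_pos: [0.4811, 0.2021, 0.1944]
orientation: [3.138, -0.002, 0.0]
contact_force: [3.5, -23.8, 10.5]
finger_gap: 0.2
```

Emit:
move_arm:
  targets:
    - {"tx": 0, "ty": -6, "tz": 0, "wx": 0, "wy": 0, "wz": 0}
    - {"tx": 0, "ty": -6, "tz": 0, "wx": 0, "wy": 0, "wz": 0}

```text
clock: 3.98
ee_pos: [0.482, 0.1989, 0.1939]
orientation: [-3.14, -0.005, 0.001]
contact_force: [6.7, -2.1, 2.5]
finger_gap: 0.13
```

Run:
```python
from h import *
c=cam("wrist");print(state()["ee_pos"],state()["contact_force"],state()["wrist_torque"],state()["finger_gap"]);a=c["im"][...,::-1];s=cam("scene");b=cv2.resize(s["im"][20:220,180:420,::-1],None,fx=1.6,fy=1.6);p=np.zeros((384,900,3),np.uint8);p[:,:512]=a;p[:320,515:899]=b
cv2.imwrite("pics/w3.png",p[:,:899]*1);cv2.imwrite("pics/w3.png",cv2.resize(p,(800,341)))
```

```text
[0.48202465 0.19853828 0.19348758] [ 5.3681181  -2.38646942  2.11737326] [-0.23026469 -1.13904022 -0.07610559] 0.1260923903597687
```

View pics/w3.png

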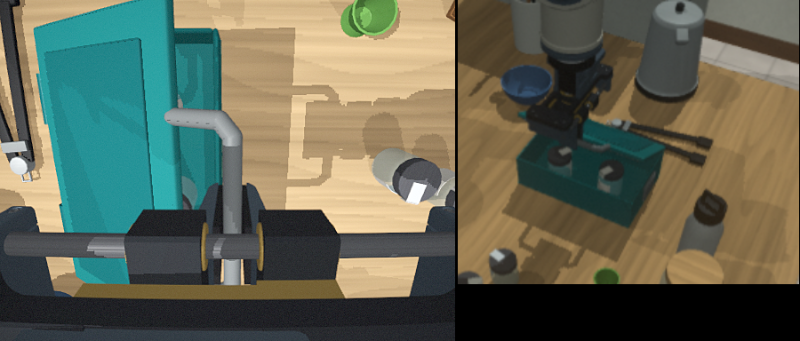

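The lid rises with the handle held, and two jars are visible in the box, so there are five in all. I re-fitted the arc to these readings and continue along it.

Emit:
move_arm:
  targets:
    - {"tx": 0, "ty": 14, "tz": 19, "wx": 0, "wy": 0, "wz": 0}
    - {"tx": 0, "ty": 30, "tz": 38, "wx": 0, "wy": 0, "wz": 0}
    - {"tx": 0, "ty": 48, "tz": 54, "wx": 0, "wy": 0, "wz": 0}
    - {"tx": 0, "ty": 68, "tz": 68, "wx": 0, "wy": 0, "wz": 0}

```text
clock: 4.42
ee_pos: [0.4814, 0.2653, 0.2624]
orientation: [3.14, -0.003, -0.0]
contact_force: [3.9, -7.4, 6.1]
finger_gap: 0.127
```

Emit:
move_arm:
  targets:
    - {"tx": 0, "ty": 21, "tz": 12, "wx": 0, "wy": 0, "wz": 0}
    - {"tx": 0, "ty": 43, "tz": 21, "wx": 0, "wy": 0, "wz": 0}
    - {"tx": 0, "ty": 67, "tz": 29, "wx": 0, "wy": 0, "wz": 0}
    - {"tx": 0, "ty": 90, "tz": 33, "wx": 0, "wy": 0, "wz": 0}
    - {"tx": 0, "ty": 119, "tz": 35, "wx": 0, "wy": 0, "wz": 0}
    - {"tx": 0, "ty": 119, "tz": 35, "wx": 0, "wy": 0, "wz": 0}
    - {"tx": 0, "ty": 119, "tz": 35, "wx": 0, "wy": 0, "wz": 0}

```text
clock: 5.0
ee_pos: [0.4811, 0.3873, 0.2965]
orientation: [-3.139, -0.003, 0.003]
contact_force: [1.5, 2.9, 10.4]
finger_gap: 0.13
```

Emit:
move_arm:
  targets:
    - {"tx": 0, "ty": 0, "tz": 0, "wx": 0, "wy": 0, "wz": 0}
    - {"tx": 0, "ty": 0, "tz": 0, "wx": 0, "wy": 0, "wz": 0}
    - {"tx": 0, "ty": 0, "tz": 0, "wx": 0, "wy": 0, "wz": 0}
    - {"tx": 0, "ty": 0, "tz": 35, "wx": 0, "wy": 0, "wz": 0}
    - {"tx": 0, "ty": 0, "tz": 70, "wx": 0, "wy": 0, "wz": 0}
    - {"tx": 0, "ty": -40, "tz": 80, "wx": 0, "wy": 0, "wz": 0}
    - {"tx": 0, "ty": -80, "tz": 80, "wx": 0, "wy": 0, "wz": 0}
    - {"tx": 0, "ty": -120, "tz": 80, "wx": 0, "wy": 0, "wz": 0}
    - {"tx": 0, "ty": -120, "tz": 80, "wx": 0, "wy": 0, "wz": 0}
  grip: 50

```text
clock: 5.75
ee_pos: [0.4803, 0.2598, 0.3755]
orientation: [3.14, -0.0, -0.003]
contact_force: [1.6, 0.2, 0.1]
finger_gap: 0.549
```

Run:
```python
from h import *
import pickle
c=cam("wrist");pickle.dump(c,open("w4.pkl","wb"));save(c,"w4.png",k=1.5);s=cam("scene");pickle.dump(s,open("s4.pkl","wb"))
print(state()["ee_pos"]);save(s,"s4.png",(180,0,420,220),2.5)
```

```text
[0.48055909 0.26388453 0.37526168]
```

View pics/w4.png

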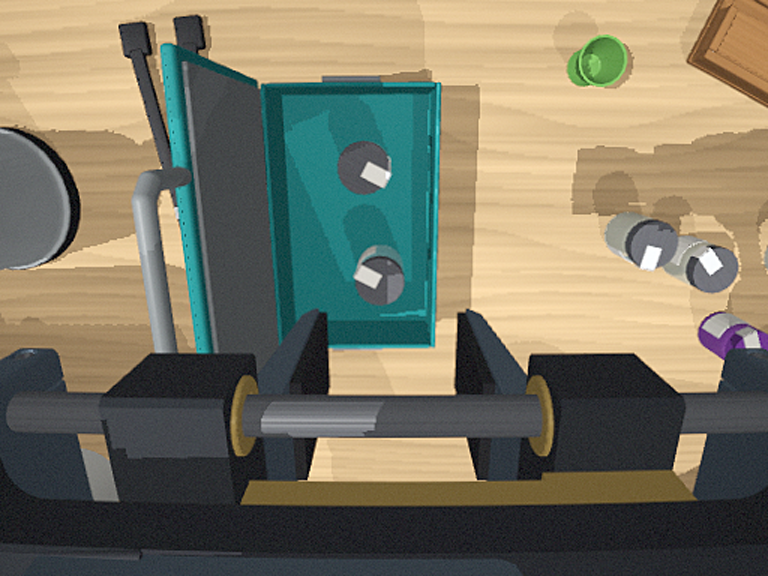

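Lid is up with the bar at around (150,250) at 1.5× scale. The box jars are at (365,167) and (379,281), with stickers at (375,174) and (370,275).

Run:
```python
from h import *
import pickle
w=pickle.load(open("w4.pkl","rb"));s=pickle.load(open("s4.pkl","rb"))
G=lambda *p:np.array(p)/1.5-.17
print("bar",onz(w,G(150,250),.306)*1000,onz(w,G(158,320),.306)*1000)
print("lid top edge outer/inner",onz(w,G(163,45),.261)*1000,onz(w,G(188,65),.261)*1000,onz(w,G(186,220),.261)*1000,onz(w,G(200,220),.261)*1000)
print("lid base inner",onz(w,G(258,84),.085)*1000,onz(w,G(281,345),.085)*1000)
print("box rim corners",[onz(w,G(*p),.08)[0].round(4) for p in((262,84),(441,83),(436,347),(281,346))])
for n,l,st in(("J1",(364.5,167.5),(375,174)),("J2",(380,281),(369.5,275)),("A",(652,244),(651,257)),("B",(711,268),(711,262))):
    for z in(.07,.075):print(n,z,onz(w,G(*l),z)[0]*1000,onz(w,G(*st),z)[0]*1000)
```

```text
bar [[504.91586529 387.86551784 306.        ]] [[465.06243698 389.22383328 306.        ]]
lid top edge outer/inner [[613.65854795 388.45539863 261.        ]] [[602.67128704 375.09399744 261.        ]] [[513.52554394 386.22564131 261.        ]] [[513.45843606 377.42751323 261.        ]]
lid base inner [[611.24485409 382.08896375  85.        ]] [[349.7159161  377.68088212  85.        ]]
box rim corners [array([0.6117, 0.3797, 0.08  ]), array([0.6118, 0.2127, 0.08  ]), array([0.3448, 0.2111, 0.08  ]), array([0.3463, 0.379 , 0.08  ])]
J1 0.07 [534.05425186 285.6789283   70.        ] [527.68638453 275.34005871  70.        ]
J1 0.075 [534.32560393 285.40650741  75.        ] [528.02440068 275.17587361  75.        ]
J2 0.07 [416.58166452 271.30121455  70.        ] [423.21197542 282.31539139  70.        ]
J2 0.075 [418.08281632 271.17931141  75.        ] [424.64371567 282.07818278  75.        ]
A 0.07 [456.53907338 -15.20995254  70.        ] [442.45255156 -16.26546395  70.        ]
A 0.075 [457.62191814 -12.33242099  75.        ] [443.68286562 -13.37688244  75.        ]
B 0.07 [430.3087678  -85.40259265  70.        ] [436.98657483 -84.1209235   70.        ]
B 0.075 [431.66621299 -81.79022677  75.        ] [438.27411124 -80.52197519  75.        ]
```

View pics/s4.png

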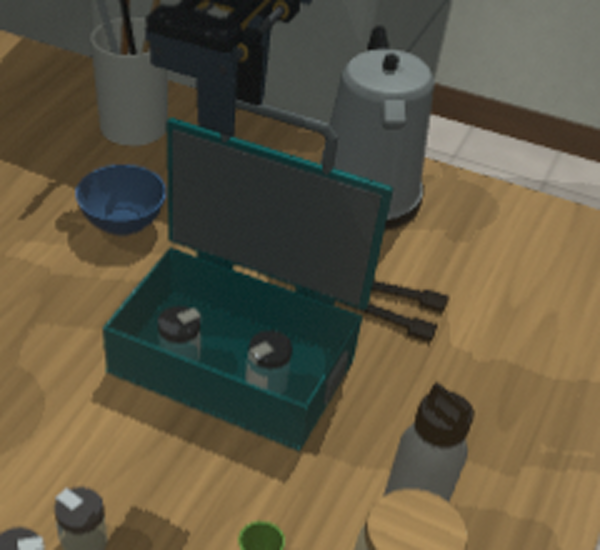

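The scene view confirms the lid upright: bar y is about 0.388 against a hinge y of about 0.385. Next I look at the first box jar from near, with the tool turned so the body stays clear of the lid.

Emit:
move_arm:
  targets:
    - {"tx": 10, "ty": 4, "tz": 0, "wx": 0, "wy": 0, "wz": 7}
    - {"tx": 20, "ty": 8, "tz": 0, "wx": 0, "wy": 0, "wz": 14}
    - {"tx": 30, "ty": 12, "tz": 0, "wx": 0, "wy": 0, "wz": 21}
    - {"tx": 40, "ty": 16, "tz": 0, "wx": 0, "wy": 0, "wz": 28}
    - {"tx": 54, "ty": 20, "tz": 0, "wx": 0, "wy": 0, "wz": 35}
    - {"tx": 54, "ty": 23, "tz": 0, "wx": 0, "wy": 0, "wz": 42}
    - {"tx": 54, "ty": 23, "tz": 0, "wx": 0, "wy": 0, "wz": 49}
    - {"tx": 54, "ty": 23, "tz": 0, "wx": 0, "wy": 0, "wz": 56}
    - {"tx": 54, "ty": 23, "tz": 0, "wx": 0, "wy": 0, "wz": 63}
    - {"tx": 54, "ty": 23, "tz": 0, "wx": 0, "wy": 0, "wz": 70}
    - {"tx": 54, "ty": 23, "tz": 0, "wx": 0, "wy": 0, "wz": 77}
    - {"tx": 54, "ty": 23, "tz": -30, "wx": 0, "wy": 0, "wz": 84}
    - {"tx": 54, "ty": 23, "tz": -65, "wx": 0, "wy": 0, "wz": 91}
    - {"tx": 54, "ty": 23, "tz": -100, "wx": 0, "wy": 0, "wz": 98}
    - {"tx": 54, "ty": 23, "tz": -140, "wx": 0, "wy": 0, "wz": 105}
    - {"tx": 54, "ty": 23, "tz": -180, "wx": 0, "wy": 0, "wz": 110}
    - {"tx": 54, "ty": 23, "tz": -186, "wx": 0, "wy": 0, "wz": 110}
    - {"tx": 54, "ty": 23, "tz": -186, "wx": 0, "wy": 0, "wz": 110}
  grip: 72

```text
clock: 7.35
ee_pos: [0.5332, 0.2885, 0.1869]
orientation: [-3.137, 0.0, 1.918]
contact_force: [-0.3, 0.6, -0.4]
finger_gap: 0.787
```

```bash
cat > jar.py <<'E'
from h import *
def jars(c,ztop,near=None,rad=.06,dbg=None):
    """stickers (white rects) with dark disc around; returns list (centre xy, label angle deg by centre line, by rect axis)"""
    hsv=cv2.cvtColor(c["im"],cv2.COLOR_RGB2HSV);h,w=hsv.shape[:2]
    vv,uu=np.mgrid[0:h,0:w];P=onz(c,np.c_[uu.ravel(),vv.ravel()],ztop)[:,:2].reshape(h,w,2)
    d=np.linalg.norm(P-np.array(near),axis=2)
    wh=((hsv[...,2]>165)&(hsv[...,1]<40)&(d<.035)).astype(np.uint8)
    dark=((hsv[...,2]<140)&(hsv[...,1]<70)&(d<.045)).astype(np.uint8)
    k,l,st,ce=cv2.connectedComponentsWithStats(wh);i=1+np.argmax(st[1:,4]);stk=(l==i)
    ct=max(cv2.findContours(stk.astype(np.uint8),0,1)[0],key=cv2.contourArea)[:,0,:]
    S=P[ct[:,1],ct[:,0]].astype(np.float32)*1000;rc=cv2.minAreaRect(S);bp=cv2.boxPoints(rc)
    e=[bp[1]-bp[0],bp[2]-bp[1]];e=e[0] if np.linalg.norm(e[0])>np.linalg.norm(e[1]) else e[1]
    m=cv2.morphologyEx((dark|stk.astype(np.uint8)),cv2.MORPH_CLOSE,np.ones((5,5)))
    m=cv2.morphologyEx(m,cv2.MORPH_OPEN,np.ones((5,5)))
    cs=[x for x in cv2.findContours(m,0,1)[0]];cl=max(cs,key=cv2.contourArea)[:,0,:]
    Q=P[cl[:,1],cl[:,0]].astype(np.float64)*1000
    # circle of radius 26 fit, robust (side of lid / shadow spoil one flank)
    from scipy.optimize import least_squares
    f=least_squares(lambda p:np.linalg.norm(Q-p,axis=1)-26,Q.mean(0),loss='soft_l1',f_scale=.7)
    cen=f.x;v=np.array(rc[0])-cen;a=np.degrees(np.arctan2(v[1],v[0]));b=np.degrees(np.arctan2(e[1],e[0]))
    b+=180*round((a-b)/180)
    print("centre",cen.round(1),"rms",np.sqrt(np.median(f.fun**2)).round(2),"n",len(Q),"stk",np.round(rc[0],1),np.round(rc[1],1),"ang",round(a,1),round(b,1),"off",np.linalg.norm(v).round(1))
    if dbg:
        im=c["im"][...,::-1].copy();cv2.drawContours(im,[cl.reshape(-1,1,2)],-1,(0,0,255),1)
        th=np.linspace(0,6.28,60);X=np.c_[cen[0]+26*np.cos(th),cen[1]+26*np.sin(th),np.full(60,ztop*1000)]/1000
        cv2.polylines(im,[proj(c,X).astype(np.int32).reshape(-1,1,2)],True,(0,255,0),1);cv2.imwrite("pics/"+dbg,im)
    return cen,a,b
E
python3 - <<'E'
from jar import *
import pickle
print(state()["ee_pos"],state()["orientation"],state()["joint_positions"])
c=cam("wrist");pickle.dump(c,open("w5.pkl","wb"));jars(c,.075,(.534,.2855),dbg="w5.png")
E
```

```text
[0.53316799 0.28851527 0.18692572] [-3.13651765e+00  8.61886615e-05  1.91820993e+00] [3.97440374e-01 4.95837157e-01 1.42303543e+00 1.78072311e-04
 1.22779304e+00 4.99666726e-02]
centre [533.4 287.5] rms 0.48 n 160 stk [527.7 273.8] [26.  16.8] ang -112.6 -118.2 off 14.9
```

View pics/w5.png

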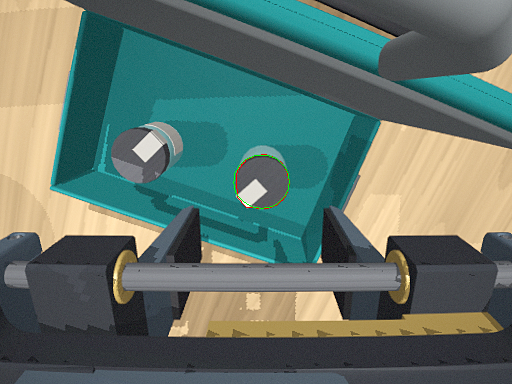

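Run:
```python
from jar import *
import pickle
w4=pickle.load(open("w4.pkl","rb"));w5=pickle.load(open("w5.pkl","rb"))
jars(w4,.075,(.534,.2855));jars(w4,.075,(.418,.271));jars(w5,.075,(.418,.271),dbg="d.png")
x,e=tri(w4,proj(w4,[.5343,.2854,.075])[0],w5,(262,181));print(x,e)
```

```text
centre [534.1 286.3] rms 0.98 n 100 stk [527.8 274.2] [26.4 16.4] ang -117.7 -116.5 off 13.7
centre [419.1 272.2] rms 0.71 n 97 stk [423.7 284.7] [26.6 16. ] ang 69.8 62.1 off 13.3
centre [418.2 273. ] rms 0.66 n 160 stk [423.7 284.2] [26.1 16.4] ang 64.0 61.7 off 12.4
[0.53402093 0.28607345 0.06492453] 0.0005914114405788951
```

Emit:
move_arm:
  targets:
    - {"tx": 0, "ty": -2, "tz": -35, "wx": 0, "wy": 0, "wz": 0}
    - {"tx": 0, "ty": -2, "tz": -70, "wx": 0, "wy": 0, "wz": 0}
    - {"tx": 0, "ty": -2, "tz": -105, "wx": 0, "wy": 0, "wz": 0}
    - {"tx": 0, "ty": -2, "tz": -143, "wx": 0, "wy": 0, "wz": 0}
    - {"tx": 0, "ty": -2, "tz": -143, "wx": 0, "wy": 0, "wz": 0}
    - {"tx": 0, "ty": -2, "tz": -143, "wx": 0, "wy": 0, "wz": 0}

```text
clock: 7.9
ee_pos: [0.5353, 0.2868, 0.0472]
orientation: [3.142, -0.0, 1.919]
contact_force: [0.2, 0.2, 0.2]
finger_gap: 0.789
```

Emit:
move_arm:
  targets:
    - {"tx": 0, "ty": 0, "tz": 0, "wx": 0, "wy": 0, "wz": 0}
    - {"tx": 0, "ty": 0, "tz": 0, "wx": 0, "wy": 0, "wz": 0}
    - {"tx": 0, "ty": 0, "tz": 0, "wx": 0, "wy": 0, "wz": 0}
    - {"tx": 0, "ty": 0, "tz": 0, "wx": 0, "wy": 0, "wz": 0}
    - {"tx": 0, "ty": 0, "tz": 0, "wx": 0, "wy": 0, "wz": 0}
  grip: 30
  squeeze: 20

```text
clock: 8.32
ee_pos: [0.5357, 0.2868, 0.0482]
orientation: [3.138, -0.0, 1.92]
contact_force: [-2.3, -0.8, 15.2]
finger_gap: 0.564
```

Emit:
move_arm:
  targets:
    - {"tx": 0, "ty": 0, "tz": 35, "wx": 0, "wy": 0, "wz": 0}
    - {"tx": 0, "ty": 0, "tz": 75, "wx": 0, "wy": 0, "wz": 0}
    - {"tx": 0, "ty": 0, "tz": 115, "wx": 0, "wy": 0, "wz": 0}
    - {"tx": 0, "ty": -10, "tz": 150, "wx": 0, "wy": 0, "wz": 7}
    - {"tx": 10, "ty": -40, "tz": 170, "wx": 0, "wy": 0, "wz": 14}
    - {"tx": 20, "ty": -70, "tz": 170, "wx": 0, "wy": 0, "wz": 21}
    - {"tx": 30, "ty": -100, "tz": 170, "wx": 0, "wy": 0, "wz": 28}
    - {"tx": 42, "ty": -135, "tz": 170, "wx": 0, "wy": 0, "wz": 35}
    - {"tx": 54, "ty": -170, "tz": 170, "wx": 0, "wy": 0, "wz": 42}
    - {"tx": 66, "ty": -205, "tz": 170, "wx": 0, "wy": 0, "wz": 49}
    - {"tx": 78, "ty": -240, "tz": 170, "wx": 0, "wy": 0, "wz": 56}
    - {"tx": 90, "ty": -275, "tz": 170, "wx": 0, "wy": 0, "wz": 63}
    - {"tx": 102, "ty": -310, "tz": 170, "wx": 0, "wy": 0, "wz": 70}
    - {"tx": 114, "ty": -345, "tz": 170, "wx": 0, "wy": 0, "wz": 77}
    - {"tx": 124, "ty": -380, "tz": 165, "wx": 0, "wy": 0, "wz": 84}
    - {"tx": 134, "ty": -414, "tz": 160, "wx": 0, "wy": 0, "wz": 91}
    - {"tx": 134, "ty": -414, "tz": 160, "wx": 0, "wy": 0, "wz": 93.7}
    - {"tx": 134, "ty": -414, "tz": 160, "wx": 0, "wy": 0, "wz": 93.7}
    - {"tx": 134, "ty": -414, "tz": 160, "wx": 0, "wy": 0, "wz": 93.7}

```text
clock: 9.9
ee_pos: [0.6684, -0.1275, 0.2066]
orientation: [3.142, 0.0, -2.731]
contact_force: [0.5, 0.3, -1.5]
finger_gap: 0.565
```

Run:
```python
from h import *
import pickle
c=cam("wrist");pickle.dump(c,open("w6.pkl","wb"));save(c,"w6.png",k=1.5);s=state();print(s["ee_pos"],s["orientation"],s["finger_gap"])
```

```text
[ 0.66838988 -0.12691756  0.20663062] [-3.14157535e+00  4.39132108e-04 -2.72990924e+00] 0.5651639079173113
```

View pics/w6.png

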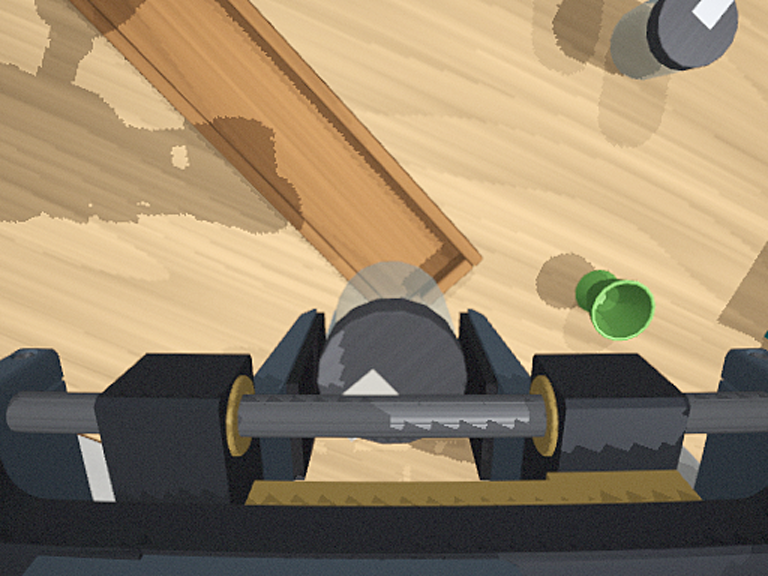

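The rack lies below, with back wall right (corner at (480,260)) and lip left. The jar is upright in the grip with its sticker at lower left, as intended. Next I refine the rack pose.

Run:
```python
from h import *
import pickle
w=pickle.load(open("w6.pkl","rb"));t=pickle.load(open("c0.pkl","rb"))[0]
G=lambda *p:np.array(p)/1.5-.17
for n,p,z in(("back corner L",(480,260),.036),("back outer",(350,120),.036),("back outer",(251,14),.036),("front outer",(345,292),.018),("front outer",(210,147),.018),("front outer",(85,15),.018)):
    print(n,onz(w,G(*p),z)[0]*1000)
# brown mask edges along a few rows (full-res) to get the real edges
hsv=cv2.cvtColor(cv2.GaussianBlur(w["im"],(3,3),0),cv2.COLOR_RGB2HSV)
m=((hsv[...,1]>125)&(hsv[...,0]>5)&(hsv[...,0]<20)).astype(np.uint8)
for r in(15,40,60,90,110,140):
    x=np.where(m[r,:330])[0];g=np.split(x,np.where(np.diff(x)>6)[0]+1);g=max(g,key=len)
    a=onz(w,(g[0],r),.018)[0];b=onz(w,(g[-1],r),.036)[0];print(r,g[0],g[-1],a[:2]*1000,b[:2]*1000)
# corner triangulation top/wrist
T=lambda *p:np.array(p)/3.3+[249.5,109.5]
x,e=tri(t,T(107,132),w,G(480,260));print("tri",x*1000,e*1000)
```

```text
back corner L [647.93948819 -64.2404518   36.        ]
back outer [ 594.30539357 -191.64937411   36.        ]
back outer [ 557.60135903 -277.95781064   36.        ]
front outer [ 718.13479724 -146.96782276   18.        ]
front outer [ 653.28236251 -282.19129412   18.        ]
front outer [ 601.11884911 -395.00281542   18.        ]
15 61 179 [ 604.25599475 -388.92880187] [ 558.07609516 -265.14201117]
40 86 201 [ 618.20910772 -356.05415536] [ 571.34525604 -236.38996191]
60 106 220 [ 629.53056028 -329.46014895] [ 581.59434119 -211.50666903]
90 136 247 [ 646.88831349 -288.80998051] [ 597.97970772 -174.44274183]
110 156 265 [ 658.77655233 -261.04600844] [ 609.23383759 -148.84710976]
140 186 293 [ 677.19762548 -218.13567918] [ 626.2711297  -107.88904172]
tri [647.13175789 -62.73823939  30.23483263] 3.3629113976174145
```

Emit:
move_arm:
  targets:
    - {"tx": 0, "ty": -1, "tz": -40, "wx": 0, "wy": 0, "wz": 0}
    - {"tx": 0, "ty": -1, "tz": -80, "wx": 0, "wy": 0, "wz": 0}
    - {"tx": 0, "ty": -1, "tz": -115, "wx": 0, "wy": 0, "wz": 0}
    - {"tx": 0, "ty": -1, "tz": -135, "wx": 0, "wy": 0, "wz": 0.4}
    - {"tx": 0, "ty": -1, "tz": -147, "wx": 0, "wy": 0, "wz": 0.4}
    - {"tx": 0, "ty": -1, "tz": -151, "wx": 0, "wy": 0, "wz": 0.4}
    - {"tx": 0, "ty": -1, "tz": -152, "wx": 0, "wy": 0, "wz": 0.4}

```text
clock: 10.53
ee_pos: [0.6688, -0.1281, 0.0544]
orientation: [-3.141, 0.0, -2.721]
contact_force: [-0.5, -0.7, -0.8]
finger_gap: 0.564
```

Emit:
move_arm:
  targets:
    - {"tx": 0, "ty": 0, "tz": -1, "wx": 0, "wy": 0, "wz": 0}
    - {"tx": 0, "ty": 0, "tz": -2, "wx": 0, "wy": 0, "wz": 0}
    - {"tx": 0, "ty": 0, "tz": -2, "wx": 0, "wy": 0, "wz": 0}

```text
clock: 10.78
ee_pos: [0.6695, -0.1289, 0.0533]
orientation: [-3.14, 0.002, -2.721]
contact_force: [1.3, 1.4, 2.4]
finger_gap: 0.565
```

Emit:
move_arm:
  targets:
    - {"tx": 0, "ty": 0, "tz": -1, "wx": 0, "wy": 0, "wz": 0}
    - {"tx": 0, "ty": 0, "tz": -2, "wx": 0, "wy": 0, "wz": 0}
    - {"tx": 0, "ty": 0, "tz": -2, "wx": 0, "wy": 0, "wz": 0}

```text
clock: 11.03
ee_pos: [0.6699, -0.129, 0.0526]
orientation: [-3.139, 0.003, -2.721]
contact_force: [-4.3, 2.3, 21.6]
finger_gap: 0.57
```

Emit:
move_arm:
  targets:
    - {"tx": 0, "ty": 0, "tz": 2, "wx": 0, "wy": 0, "wz": 0}
    - {"tx": 0, "ty": 0, "tz": 2, "wx": 0, "wy": 0, "wz": 0}
    - {"tx": 0, "ty": 0, "tz": 2, "wx": 0, "wy": 0, "wz": 0}
    - {"tx": 0, "ty": 0, "tz": 35, "wx": 0, "wy": 0, "wz": 0}
    - {"tx": 0, "ty": 0, "tz": 70, "wx": 0, "wy": 0, "wz": 0}
    - {"tx": 0, "ty": 0, "tz": 105, "wx": 0, "wy": 0, "wz": 0}
    - {"tx": 0, "ty": 0, "tz": 145, "wx": 0, "wy": 0, "wz": 0}
    - {"tx": 0, "ty": 0, "tz": 145, "wx": 0, "wy": 0, "wz": 0}
    - {"tx": 0, "ty": 0, "tz": 145, "wx": 0, "wy": 0, "wz": 0}
  grip: 70

```text
clock: 11.78
ee_pos: [0.6699, -0.1291, 0.1976]
orientation: [-3.138, 0.004, -2.72]
contact_force: [0.2, -0.0, -0.6]
finger_gap: 0.764
```

Run:
```python
from jar import *
c=cam("wrist");print(state()["ee_pos"]);jars(c,.080,(.668,-.128),dbg="w7.png")
```

```text
[ 0.66878061 -0.12880021  0.19548537]
centre [ 667.3 -130.5] rms 1.12 n 169 stk [ 682.1 -135. ] [17.1 26.1] ang -16.7 -23.4 off 15.5
```

Emit:
move_arm:
  targets:
    - {"tx": -15, "ty": 20, "tz": 20, "wx": 0, "wy": 0, "wz": -7}
    - {"tx": -30, "ty": 45, "tz": 30, "wx": 0, "wy": 0, "wz": -14}
    - {"tx": -48, "ty": 75, "tz": 30, "wx": 0, "wy": 0, "wz": -21}
    - {"tx": -66, "ty": 105, "tz": 30, "wx": 0, "wy": 0, "wz": -28}
    - {"tx": -84, "ty": 135, "tz": 30, "wx": 0, "wy": 0, "wz": -35}
    - {"tx": -102, "ty": 165, "tz": 30, "wx": 0, "wy": 0, "wz": -42}
    - {"tx": -120, "ty": 195, "tz": 30, "wx": 0, "wy": 0, "wz": -49}
    - {"tx": -138, "ty": 225, "tz": 30, "wx": 0, "wy": 0, "wz": -56}
    - {"tx": -156, "ty": 255, "tz": 30, "wx": 0, "wy": 0, "wz": -63}
    - {"tx": -174, "ty": 285, "tz": 30, "wx": 0, "wy": 0, "wz": -70}
    - {"tx": -192, "ty": 315, "tz": 30, "wx": 0, "wy": 0, "wz": -77}
    - {"tx": -212, "ty": 345, "tz": 30, "wx": 0, "wy": 0, "wz": -84}
    - {"tx": -232, "ty": 375, "tz": 15, "wx": 0, "wy": 0, "wz": -90}
    - {"tx": -250, "ty": 401, "tz": 0, "wx": 0, "wy": 0, "wz": -94}
    - {"tx": -250, "ty": 401, "tz": -6, "wx": 0, "wy": 0, "wz": -94}
    - {"tx": -250, "ty": 401, "tz": -6, "wx": 0, "wy": 0, "wz": -94}
    - {"tx": -250, "ty": 401, "tz": -6, "wx": 0, "wy": 0, "wz": -94}

```text
clock: 13.25
ee_pos: [0.4181, 0.2719, 0.188]
orientation: [-3.139, 0.0, 1.925]
contact_force: [-0.3, -0.5, 0.1]
finger_gap: 0.77
```

Run:
```python
from jar import *
print(state()["ee_pos"],state()["orientation"]);c=cam("wrist");jars(c,.075,(.418,.272))
c=cam("wrist");jars(c,.075,(.418,.272),dbg="w8.png")
```

```text
[0.41806119 0.27193913 0.18799992] [-3.13933217e+00  4.58880609e-04  1.92456006e+00]
centre [417.2 274.2] rms 0.83 n 172 stk [417.7 289.3] [28.6 33. ] ang 87.9 151.5 off 15.2
centre [417.1 274. ] rms 0.98 n 171 stk [417.6 289.4] [28.6 33.3] ang 88.4 151.5 off 15.4
```

J1 sits in slot 1 with its label at −23.4° (target −23.2°). Sticker glare spoils the near view of J2, so I use the two earlier agreeing views: (418,273), 62°.

Emit:
move_arm:
  targets:
    - {"tx": 0, "ty": 0, "tz": -35, "wx": 0, "wy": 0, "wz": 0}
    - {"tx": 0, "ty": 0, "tz": -70, "wx": 0, "wy": 0, "wz": 0}
    - {"tx": 0, "ty": 0, "tz": -105, "wx": 0, "wy": 0, "wz": 0}
    - {"tx": 0, "ty": 0, "tz": -143, "wx": 0, "wy": 0, "wz": 0}
    - {"tx": 0, "ty": 0, "tz": -143, "wx": 0, "wy": 0, "wz": 0}
    - {"tx": 0, "ty": 0, "tz": -143, "wx": 0, "wy": 0, "wz": 0}

```text
clock: 13.85
ee_pos: [0.4184, 0.2712, 0.0455]
orientation: [-3.138, 0.0, 1.921]
contact_force: [-0.6, 0.2, -0.2]
finger_gap: 0.766
```

Emit:
move_arm:
  targets:
    - {"tx": 0, "ty": 0, "tz": 0, "wx": 0, "wy": 0, "wz": 0}
    - {"tx": 0, "ty": 0, "tz": 0, "wx": 0, "wy": 0, "wz": 0}
    - {"tx": 0, "ty": 0, "tz": 0, "wx": 0, "wy": 0, "wz": 0}
    - {"tx": 0, "ty": 0, "tz": 0, "wx": 0, "wy": 0, "wz": 0}
    - {"tx": 0, "ty": 0, "tz": 0, "wx": 0, "wy": 0, "wz": 0}
  grip: 30
  squeeze: 20

```text
clock: 14.27
ee_pos: [0.4195, 0.2727, 0.0478]
orientation: [3.139, -0.0, 1.922]
contact_force: [-1.3, -2.7, 16.2]
finger_gap: 0.563
```

Emit:
move_arm:
  targets:
    - {"tx": 0, "ty": 0, "tz": 38, "wx": 0, "wy": 0, "wz": 0}
    - {"tx": 0, "ty": 0, "tz": 76, "wx": 0, "wy": 0, "wz": 0}
    - {"tx": 0, "ty": 0, "tz": 115, "wx": 0, "wy": 0, "wz": 0}
    - {"tx": 5, "ty": -10, "tz": 150, "wx": 0, "wy": 0, "wz": -5}
    - {"tx": 18, "ty": -40, "tz": 165, "wx": 0, "wy": 0, "wz": -11}
    - {"tx": 34, "ty": -75, "tz": 165, "wx": 0, "wy": 0, "wz": -17}
    - {"tx": 50, "ty": -110, "tz": 165, "wx": 0, "wy": 0, "wz": -24}
    - {"tx": 66, "ty": -145, "tz": 165, "wx": 0, "wy": 0, "wz": -30}
    - {"tx": 82, "ty": -180, "tz": 165, "wx": 0, "wy": 0, "wz": -37}
    - {"tx": 98, "ty": -216, "tz": 165, "wx": 0, "wy": 0, "wz": -43}
    - {"tx": 114, "ty": -252, "tz": 165, "wx": 0, "wy": 0, "wz": -50}
    - {"tx": 130, "ty": -288, "tz": 165, "wx": 0, "wy": 0, "wz": -56}
    - {"tx": 147, "ty": -324, "tz": 165, "wx": 0, "wy": 0, "wz": -62}
    - {"tx": 164, "ty": -361, "tz": 165, "wx": 0, "wy": 0, "wz": -68}
    - {"tx": 181, "ty": -398, "tz": 165, "wx": 0, "wy": 0, "wz": -74}
    - {"tx": 198, "ty": -436, "tz": 160, "wx": 0, "wy": 0, "wz": -80}
    - {"tx": 210, "ty": -464, "tz": 150, "wx": 0, "wy": 0, "wz": -85.2}
    - {"tx": 217, "ty": -478.5, "tz": 140, "wx": 0, "wy": 0, "wz": -85.2}
    - {"tx": 217, "ty": -478.5, "tz": 120, "wx": 0, "wy": 0, "wz": -85.2}
    - {"tx": 217, "ty": -478.5, "tz": 120, "wx": 0, "wy": 0, "wz": -85.2}

```text
clock: 15.93
ee_pos: [0.6339, -0.2062, 0.1631]
orientation: [-3.138, 0.003, 0.436]
contact_force: [-1.5, 1.1, -3.3]
finger_gap: 0.568
```

Emit:
move_arm:
  targets:
    - {"tx": 0, "ty": 0, "tz": -40, "wx": 0, "wy": 0, "wz": 0}
    - {"tx": 0, "ty": 0, "tz": -75, "wx": 0, "wy": 0, "wz": 0}
    - {"tx": 0, "ty": 0, "tz": -100, "wx": 0, "wy": 0, "wz": 0}
    - {"tx": 0, "ty": 0, "tz": -111, "wx": 0, "wy": 0, "wz": 0}
    - {"tx": 0, "ty": 0, "tz": -113, "wx": 0, "wy": 0, "wz": 0}
    - {"tx": 0, "ty": 0, "tz": -115, "wx": 0, "wy": 0, "wz": 0}
    - {"tx": 0, "ty": 0, "tz": -115.5, "wx": 0, "wy": 0, "wz": 0}

```text
clock: 16.52
ee_pos: [0.6364, -0.2061, 0.052]
orientation: [3.14, -0.001, 0.436]
contact_force: [-0.3, 0.3, -1.9]
finger_gap: 0.564
```

Emit:
move_arm:
  targets:
    - {"tx": 0, "ty": 0, "tz": -0.8, "wx": 0, "wy": 0, "wz": 0}
    - {"tx": 0, "ty": 0, "tz": -1.5, "wx": 0, "wy": 0, "wz": 0}
    - {"tx": 0, "ty": 0, "tz": -1.5, "wx": 0, "wy": 0, "wz": 0}

```text
clock: 16.77
ee_pos: [0.6368, -0.2064, 0.0515]
orientation: [3.139, -0.002, 0.436]
contact_force: [-3.5, 3.5, 15.8]
finger_gap: 0.566
```

Emit:
move_arm:
  targets:
    - {"tx": 0, "ty": 0, "tz": 2, "wx": 0, "wy": 0, "wz": 0}
    - {"tx": 0, "ty": 0, "tz": 2, "wx": 0, "wy": 0, "wz": 0}
    - {"tx": 0, "ty": 0, "tz": 2, "wx": 0, "wy": 0, "wz": 0}
    - {"tx": 0, "ty": 0, "tz": 35, "wx": 0, "wy": 0, "wz": 0}
    - {"tx": 0, "ty": 0, "tz": 70, "wx": 0, "wy": 0, "wz": 0}
    - {"tx": 0, "ty": 0, "tz": 105, "wx": 0, "wy": 0, "wz": 0}
    - {"tx": 0, "ty": 0, "tz": 145, "wx": 0, "wy": 0, "wz": 0}
    - {"tx": 0, "ty": 0, "tz": 145, "wx": 0, "wy": 0, "wz": 0}
    - {"tx": 0, "ty": 0, "tz": 145, "wx": 0, "wy": 0, "wz": 0}
  grip: 70

```text
clock: 17.52
ee_pos: [0.6369, -0.2068, 0.1968]
orientation: [3.138, -0.004, 0.435]
contact_force: [-1.3, -0.1, -0.3]
finger_gap: 0.77
```

Run:
```python
from jar import *
c=cam("wrist");print(state()["ee_pos"]);jars(c,.080,(.635,-.206),dbg="w9.png");jars(c,.08,(.668,-.129))
```

```text
[ 0.635861   -0.20639817  0.19475089]
centre [ 639.1 -205.7] rms 1.06 n 175 stk [ 650.3 -212.7] [17.  27.6] ang -31.8 -23.9 off 13.2
centre [ 670.  -130.8] rms 0.93 n 172 stk [ 684.1 -132.2] [24.3 28.6] ang -5.7 -23.6 off 14.2
```

Emit:
move_arm:
  targets:
    - {"tx": -18, "ty": 19, "tz": 0, "wx": 0, "wy": 0, "wz": 6}
    - {"tx": -36, "ty": 38, "tz": 0, "wx": 0, "wy": 0, "wz": 12}
    - {"tx": -54, "ty": 57, "tz": 0, "wx": 0, "wy": 0, "wz": 18}
    - {"tx": -72, "ty": 76, "tz": 0, "wx": 0, "wy": 0, "wz": 25}
    - {"tx": -90, "ty": 95, "tz": 0, "wx": 0, "wy": 0, "wz": 32}
    - {"tx": -108, "ty": 114, "tz": 0, "wx": 0, "wy": 0, "wz": 39}
    - {"tx": -126, "ty": 133, "tz": 0, "wx": 0, "wy": 0, "wz": 46}
    - {"tx": -144, "ty": 152, "tz": 0, "wx": 0, "wy": 0, "wz": 53}
    - {"tx": -162, "ty": 171, "tz": -2, "wx": 0, "wy": 0, "wz": 60}
    - {"tx": -178, "ty": 191, "tz": -5, "wx": 0, "wy": 0, "wz": 65}
    - {"tx": -178, "ty": 191, "tz": -5, "wx": 0, "wy": 0, "wz": 65}
    - {"tx": -178, "ty": 191, "tz": -5, "wx": 0, "wy": 0, "wz": 65}

```text
clock: 18.57
ee_pos: [0.4563, -0.0144, 0.1881]
orientation: [-3.139, -0.0, 1.571]
contact_force: [-0.2, -0.4, 0.2]
finger_gap: 0.766
```

Run:
```python
from jar import *
import pickle
print(state()["ee_pos"],state()["orientation"])
c=cam("wrist");pickle.dump(c,open("w10.pkl","wb"));jars(c,.07,(.457,-.0155),dbg="w10.png")
t=cam("top");pickle.dump(t,open("t10.pkl","wb"))
for p in((.457,-.0155),(.43,-.087),(.4285,-.2225)):
    try: jars(t,.07,p)
    except Exception as e: print(e)
jars(c,.07,(.43,-.087))
```

```text
[ 0.45626533 -0.01444791  0.18805985] [-3.13941225e+00 -3.14715741e-04  1.57070428e+00]
centre [454.5 -15.8] rms 0.9 n 177 stk [443.9  -3.8] [39.8 26.2] ang 131.5 77.7 off 16.1
centre [466.9 -13.6] rms 5.33 n 66 stk [466.4 -21.1] [62.1 48.3] ang -94.2 -104.6 off 7.5
centre [441.6 -90.1] rms 3.51 n 47 stk [448.2 -89.3] [64.9 32.4] ang 7.1 81.3 off 6.6
centre [ 429.  -218.7] rms 2.36 n 58 stk [ 419.1 -233.9] [21.4 10.8] ang -123.2 -135.7 off 18.1
centre [425.6 -94.3] rms 10.1 n 282 stk [438.  -79.9] [28.9 20.4] ang 49.2 41.5 off 18.9
```

View pics/w10.png

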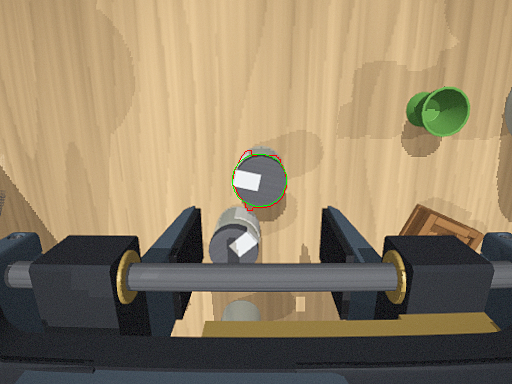

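The near view shows jar A at (260,180) with its sticker at left, pointing to about 168°. The sticker mask merged with other white, so I tighten it.

```bash
sed -i 's/wh=((hsv\[...,2\]>165)&(hsv\[...,1\]<40)&(d<.035)).astype(np.uint8)/wh=((hsv[...,2]>190)\&(hsv[...,1]<30)\&(d<.027)).astype(np.uint8);wh=cv2.morphologyEx(wh,cv2.MORPH_OPEN,np.ones((3,3)))/; s/(d<.045)/(d<.029)/' jar.py
python3 - <<'E'
from jar import *
import pickle
c=pickle.load(open("w10.pkl","rb"));jars(c,.07,(.4555,-.0155));jars(c,.07,(.429,-.088))
w4=pickle.load(open("w4.pkl","rb"));jars(w4,.07,(.4555,-.0155));jars(w4,.07,(.429,-.088))
hsv=cv2.cvtColor(c["im"],cv2.COLOR_RGB2HSV);print(hsv[180,236:284:4].tolist())
E
```

```text
centre [455.1 -16.1] rms 0.58 n 157 stk [441.3 -14.8] [16.6 25.9] ang 174.6 168.3 off 13.9
centre [427.9 -89.5] rms 1.16 n 150 stk [438.1 -82.2] [25.9 16.7] ang 35.7 40.7 off 12.5
centre [456.2 -14.8] rms 1.1 n 96 stk [441.3 -15.7] [16.3 25.6] ang -176.6 -190.1 off 15.0
centre [428.6 -87.9] rms 1.19 n 94 stk [438.  -82.9] [26.4 17. ] ang 28.2 40.8 off 10.6
[[105, 4, 242], [105, 4, 243], [108, 5, 243], [105, 4, 243], [108, 5, 243], [108, 5, 244], [124, 15, 122], [120, 14, 113], [124, 15, 116], [108, 11, 112], [107, 16, 111], [111, 16, 111]]
```

Emit:
move_arm:
  targets:
    - {"tx": -2, "ty": -2, "tz": -38, "wx": 0, "wy": 0, "wz": 0}
    - {"tx": -2, "ty": -2, "tz": -76, "wx": 0, "wy": 0, "wz": 0}
    - {"tx": -2, "ty": -2, "tz": -112, "wx": 0, "wy": 0, "wz": 0}
    - {"tx": -2, "ty": -2, "tz": -148, "wx": 0, "wy": 0, "wz": 0}
    - {"tx": -2, "ty": -2, "tz": -148, "wx": 0, "wy": 0, "wz": 0}
    - {"tx": -2, "ty": -2, "tz": -148, "wx": 0, "wy": 0, "wz": 0}

```text
clock: 19.17
ee_pos: [0.4549, -0.0176, 0.04]
orientation: [-3.138, -0.001, 1.568]
contact_force: [0.5, 0.0, 0.8]
finger_gap: 0.767
```

Emit:
move_arm:
  targets:
    - {"tx": 0, "ty": 0, "tz": 0, "wx": 0, "wy": 0, "wz": 0}
    - {"tx": 0, "ty": 0, "tz": 0, "wx": 0, "wy": 0, "wz": 0}
    - {"tx": 0, "ty": 0, "tz": 0, "wx": 0, "wy": 0, "wz": 0}
    - {"tx": 0, "ty": 0, "tz": 0, "wx": 0, "wy": 0, "wz": 0}
    - {"tx": 0, "ty": 0, "tz": 0, "wx": 0, "wy": 0, "wz": 0}
  grip: 30
  squeeze: 20

```text
clock: 19.58
ee_pos: [0.4567, -0.0175, 0.0426]
orientation: [3.138, 0.001, 1.57]
contact_force: [-0.9, -1.6, 14.2]
finger_gap: 0.564
```

Emit:
move_arm:
  targets:
    - {"tx": 0, "ty": 0, "tz": 38, "wx": 0, "wy": 0, "wz": 0}
    - {"tx": 0, "ty": 0, "tz": 76, "wx": 0, "wy": 0, "wz": -7}
    - {"tx": 0, "ty": 0, "tz": 115, "wx": 0, "wy": 0, "wz": -14}
    - {"tx": 5, "ty": -14, "tz": 150, "wx": 0, "wy": 0, "wz": -21}
    - {"tx": 10, "ty": -28, "tz": 150, "wx": 0, "wy": 0, "wz": -28}
    - {"tx": 15, "ty": -42, "tz": 150, "wx": 0, "wy": 0, "wz": -35}
    - {"tx": 20, "ty": -56, "tz": 150, "wx": 0, "wy": 0, "wz": -42}
    - {"tx": 25, "ty": -70, "tz": 150, "wx": 0, "wy": 0, "wz": -49}
    - {"tx": 30, "ty": -84, "tz": 150, "wx": 0, "wy": 0, "wz": -56}
    - {"tx": 35, "ty": -98, "tz": 150, "wx": 0, "wy": 0, "wz": -63}
    - {"tx": 40, "ty": -112, "tz": 150, "wx": 0, "wy": 0, "wz": -70}
    - {"tx": 45, "ty": -126, "tz": 150, "wx": 0, "wy": 0, "wz": -77}
    - {"tx": 50, "ty": -140, "tz": 150, "wx": 0, "wy": 0, "wz": -84}
    - {"tx": 55, "ty": -154, "tz": 150, "wx": 0, "wy": 0, "wz": -91}
    - {"tx": 60, "ty": -168, "tz": 150, "wx": 0, "wy": 0, "wz": -98}
    - {"tx": 65, "ty": -182, "tz": 150, "wx": 0, "wy": 0, "wz": -105}
    - {"tx": 70, "ty": -196, "tz": 150, "wx": 0, "wy": 0, "wz": -112}
    - {"tx": 75, "ty": -210, "tz": 150, "wx": 0, "wy": 0, "wz": -119}
    - {"tx": 80, "ty": -224, "tz": 150, "wx": 0, "wy": 0, "wz": -126}
    - {"tx": 85, "ty": -238, "tz": 150, "wx": 0, "wy": 0, "wz": -133}

```text
clock: 21.25
ee_pos: [0.5407, -0.2559, 0.1923]
orientation: [-3.141, -0.001, -0.758]
contact_force: [-0.8, 0.5, -2.4]
finger_gap: 0.564
```

Emit:
move_arm:
  targets:
    - {"tx": 6, "ty": -20, "tz": 0, "wx": 0, "wy": 0, "wz": -7}
    - {"tx": 12, "ty": -40, "tz": 0, "wx": 0, "wy": 0, "wz": -14}
    - {"tx": 18, "ty": -60, "tz": 0, "wx": 0, "wy": 0, "wz": -21}
    - {"tx": 24, "ty": -80, "tz": 0, "wx": 0, "wy": 0, "wz": -28}
    - {"tx": 28.5, "ty": -100, "tz": 0, "wx": 0, "wy": 0, "wz": -35}
    - {"tx": 28.5, "ty": -105.4, "tz": 0, "wx": 0, "wy": 0, "wz": -42}
    - {"tx": 28.5, "ty": -105.4, "tz": 0, "wx": 0, "wy": 0, "wz": -49}
    - {"tx": 28.5, "ty": -105.4, "tz": -15, "wx": 0, "wy": 0, "wz": -56}
    - {"tx": 28.5, "ty": -105.4, "tz": -45, "wx": 0, "wy": 0, "wz": -59.2}
    - {"tx": 28.5, "ty": -105.4, "tz": -80, "wx": 0, "wy": 0, "wz": -59.2}
    - {"tx": 28.5, "ty": -105.4, "tz": -115, "wx": 0, "wy": 0, "wz": -59.2}
    - {"tx": 28.5, "ty": -105.4, "tz": -132, "wx": 0, "wy": 0, "wz": -59.2}
    - {"tx": 28.5, "ty": -105.4, "tz": -138, "wx": 0, "wy": 0, "wz": -59.2}
    - {"tx": 28.5, "ty": -105.4, "tz": -139.5, "wx": 0, "wy": 0, "wz": -59.2}
    - {"tx": 28.5, "ty": -105.4, "tz": -139.5, "wx": 0, "wy": 0, "wz": -59.2}

```text
clock: 22.5
ee_pos: [0.5693, -0.3608, 0.0526]
orientation: [-3.141, -0.0, -1.785]
contact_force: [0.4, -0.3, -1.4]
finger_gap: 0.564
```

Emit:
move_arm:
  targets:
    - {"tx": 0, "ty": 0, "tz": -1, "wx": 0, "wy": 0, "wz": 0}
    - {"tx": 0, "ty": 0, "tz": -2, "wx": 0, "wy": 0, "wz": 0}
    - {"tx": 0, "ty": 0, "tz": -2, "wx": 0, "wy": 0, "wz": 0}

```text
clock: 22.75
ee_pos: [0.5698, -0.3612, 0.0512]
orientation: [-3.139, -0.001, -1.785]
contact_force: [-1.5, 0.6, 10.0]
finger_gap: 0.566
```

Emit:
move_arm:
  targets:
    - {"tx": 0, "ty": 0, "tz": 2, "wx": 0, "wy": 0, "wz": 0}
    - {"tx": 0, "ty": 0, "tz": 2, "wx": 0, "wy": 0, "wz": 0}
    - {"tx": 0, "ty": 0, "tz": 2, "wx": 0, "wy": 0, "wz": 0}
    - {"tx": 0, "ty": 0, "tz": 35, "wx": 0, "wy": 0, "wz": 0}
    - {"tx": 0, "ty": 0, "tz": 70, "wx": 0, "wy": 0, "wz": 0}
    - {"tx": 0, "ty": 0, "tz": 105, "wx": 0, "wy": 0, "wz": 0}
    - {"tx": 0, "ty": 0, "tz": 145, "wx": 0, "wy": 0, "wz": 0}
    - {"tx": 0, "ty": 0, "tz": 145, "wx": 0, "wy": 0, "wz": 0}
    - {"tx": 0, "ty": 0, "tz": 145, "wx": 0, "wy": 0, "wz": 0}
  grip: 70

```text
clock: 23.5
ee_pos: [0.5702, -0.3614, 0.1972]
orientation: [-3.137, -0.002, -1.785]
contact_force: [-0.6, -0.4, 0.1]
finger_gap: 0.77
```

Run:
```python
from jar import *
c=cam("wrist");print(state()["ee_pos"]);jars(c,.080,(.569,-.3605),dbg="w11.png")
```

```text
[ 0.56928839 -0.3607628   0.19513358]
centre [ 569.7 -364.1] rms 0.96 n 173 stk [ 582.  -366.7] [16.9 25. ] ang -11.7 -24.6 off 12.6
```

Emit:
move_arm:
  targets:
    - {"tx": -14, "ty": 27, "tz": 0, "wx": 0, "wy": 0, "wz": 6}
    - {"tx": -28, "ty": 54, "tz": 0, "wx": 0, "wy": 0, "wz": 12}
    - {"tx": -42, "ty": 81, "tz": 0, "wx": 0, "wy": 0, "wz": 19}
    - {"tx": -56, "ty": 108, "tz": 0, "wx": 0, "wy": 0, "wz": 26}
    - {"tx": -70, "ty": 135, "tz": 0, "wx": 0, "wy": 0, "wz": 33}
    - {"tx": -84, "ty": 162, "tz": 0, "wx": 0, "wy": 0, "wz": 40}
    - {"tx": -98, "ty": 189, "tz": 0, "wx": 0, "wy": 0, "wz": 47}
    - {"tx": -112, "ty": 216, "tz": 0, "wx": 0, "wy": 0, "wz": 54}
    - {"tx": -126, "ty": 243, "tz": -3, "wx": 0, "wy": 0, "wz": 61}
    - {"tx": -141, "ty": 271, "tz": -5.5, "wx": 0, "wy": 0, "wz": 67.3}
    - {"tx": -141, "ty": 271, "tz": -5.5, "wx": 0, "wy": 0, "wz": 67.3}
    - {"tx": -141, "ty": 271, "tz": -5.5, "wx": 0, "wy": 0, "wz": 67.3}

```text
clock: 24.55
ee_pos: [0.4266, -0.0882, 0.188]
orientation: [3.141, 0.003, -0.608]
contact_force: [-0.4, -0.3, -0.5]
finger_gap: 0.769
```

Run:
```python
from jar import *
print(state()["ee_pos"],state()["orientation"])
c=cam("wrist");jars(c,.07,(.428,-.089),dbg="w12.png")
save(c,"w12r.png")
try: jars(c,.07,(.4285,-.2225))
except Exception as e: print(e)
```

```text
[ 0.42657239 -0.08822728  0.18797998] [ 3.14092674e+00  2.53586075e-03 -6.08376043e-01]
centre [428.8 -91.3] rms 0.43 n 154 stk [437.3 -81. ] [26.  16.8] ang 50.4 40.8 off 13.3
centre [ 430.1 -222.6] rms 0.82 n 176 stk [ 418.6 -233.7] [23.3 15.8] ang -135.9 -137.4 off 16.0
```

Emit:
move_arm:
  targets:
    - {"tx": 0, "ty": -1, "tz": -38, "wx": 0, "wy": 0, "wz": 0}
    - {"tx": 0, "ty": -1, "tz": -76, "wx": 0, "wy": 0, "wz": 0}
    - {"tx": 0, "ty": -1, "tz": -112, "wx": 0, "wy": 0, "wz": 0}
    - {"tx": 0, "ty": -1, "tz": -148, "wx": 0, "wy": 0, "wz": 0}
    - {"tx": 0, "ty": -1, "tz": -148, "wx": 0, "wy": 0, "wz": 0}
    - {"tx": 0, "ty": -1, "tz": -148, "wx": 0, "wy": 0, "wz": 0}

```text
clock: 25.1
ee_pos: [0.4271, -0.0908, 0.0398]
orientation: [3.14, 0.005, -0.612]
contact_force: [0.5, 0.3, -0.4]
finger_gap: 0.767
```

Emit:
move_arm:
  targets:
    - {"tx": 0, "ty": 0, "tz": 0, "wx": 0, "wy": 0, "wz": 0}
    - {"tx": 0, "ty": 0, "tz": 0, "wx": 0, "wy": 0, "wz": 0}
    - {"tx": 0, "ty": 0, "tz": 0, "wx": 0, "wy": 0, "wz": 0}
    - {"tx": 0, "ty": 0, "tz": 0, "wx": 0, "wy": 0, "wz": 0}
    - {"tx": 0, "ty": 0, "tz": 0, "wx": 0, "wy": 0, "wz": 0}
  grip: 30
  squeeze: 20

```text
clock: 25.52
ee_pos: [0.4292, -0.0911, 0.0426]
orientation: [-3.141, -0.003, -0.61]
contact_force: [-0.9, -1.4, 15.6]
finger_gap: 0.566
```

Emit:
move_arm:
  targets:
    - {"tx": 0, "ty": 0, "tz": 38, "wx": 0, "wy": 0, "wz": 0}
    - {"tx": 0, "ty": 0, "tz": 76, "wx": 0, "wy": 0, "wz": 0}
    - {"tx": 0, "ty": 0, "tz": 115, "wx": 0, "wy": 0, "wz": -6}
    - {"tx": 17, "ty": -19, "tz": 145, "wx": 0, "wy": 0, "wz": -12}
    - {"tx": 35, "ty": -39, "tz": 145, "wx": 0, "wy": 0, "wz": -18}
    - {"tx": 54, "ty": -60, "tz": 145, "wx": 0, "wy": 0, "wz": -25}
    - {"tx": 74, "ty": -82, "tz": 145, "wx": 0, "wy": 0, "wz": -32}
    - {"tx": 94, "ty": -104, "tz": 145, "wx": 0, "wy": 0, "wz": -39}
    - {"tx": 114, "ty": -126, "tz": 145, "wx": 0, "wy": 0, "wz": -46}
    - {"tx": 134, "ty": -148, "tz": 145, "wx": 0, "wy": 0, "wz": -53}
    - {"tx": 154, "ty": -170, "tz": 145, "wx": 0, "wy": 0, "wz": -59}
    - {"tx": 174, "ty": -192.8, "tz": 145, "wx": 0, "wy": 0, "wz": -64}
    - {"tx": 174, "ty": -192.8, "tz": 140, "wx": 0, "wy": 0, "wz": -64}
    - {"tx": 174, "ty": -192.8, "tz": 110, "wx": 0, "wy": 0, "wz": -64}
    - {"tx": 174, "ty": -192.8, "tz": 75, "wx": 0, "wy": 0, "wz": -64}
    - {"tx": 174, "ty": -192.8, "tz": 40, "wx": 0, "wy": 0, "wz": -64}
    - {"tx": 174, "ty": -192.8, "tz": 20, "wx": 0, "wy": 0, "wz": -64}
    - {"tx": 174, "ty": -192.8, "tz": 12, "wx": 0, "wy": 0, "wz": -64}
    - {"tx": 174, "ty": -192.8, "tz": 10.5, "wx": 0, "wy": 0, "wz": -64}
    - {"tx": 174, "ty": -192.8, "tz": 10.5, "wx": 0, "wy": 0, "wz": -64}

```text
clock: 27.18
ee_pos: [0.6023, -0.2835, 0.0524]
orientation: [-3.141, -0.0, -1.727]
contact_force: [-0.8, 0.4, -1.1]
finger_gap: 0.566
```

Emit:
move_arm:
  targets:
    - {"tx": 0, "ty": 0, "tz": -1, "wx": 0, "wy": 0, "wz": 0}
    - {"tx": 0, "ty": 0, "tz": -2, "wx": 0, "wy": 0, "wz": 0}
    - {"tx": 0, "ty": 0, "tz": -2, "wx": 0, "wy": 0, "wz": 0}

```text
clock: 27.43
ee_pos: [0.6028, -0.2838, 0.0506]
orientation: [-3.14, -0.001, -1.727]
contact_force: [-0.2, -0.3, 4.8]
finger_gap: 0.564
```

Emit:
move_arm:
  targets:
    - {"tx": 0, "ty": 0, "tz": 0, "wx": 0, "wy": 0, "wz": 0}
    - {"tx": 0, "ty": 0, "tz": 0, "wx": 0, "wy": 0, "wz": 0}
    - {"tx": 0, "ty": 0, "tz": 2, "wx": 0, "wy": 0, "wz": 0}
    - {"tx": 0, "ty": 0, "tz": 35, "wx": 0, "wy": 0, "wz": 0}
    - {"tx": 0, "ty": 0, "tz": 70, "wx": 0, "wy": 0, "wz": 0}
    - {"tx": 0, "ty": 0, "tz": 105, "wx": 0, "wy": 0, "wz": 0}
    - {"tx": 0, "ty": 0, "tz": 145, "wx": 0, "wy": 0, "wz": 0}
    - {"tx": 0, "ty": 0, "tz": 145, "wx": 0, "wy": 0, "wz": 0}
    - {"tx": 0, "ty": 0, "tz": 145, "wx": 0, "wy": 0, "wz": 0}
  grip: 70

```text
clock: 28.18
ee_pos: [0.6032, -0.2841, 0.1972]
orientation: [-3.137, -0.002, -1.727]
contact_force: [0.3, -0.4, -0.3]
finger_gap: 0.764
```

Run:
```python
from jar import *
c=cam("wrist");print(state()["ee_pos"]);jars(c,.080,(.602,-.283));jars(c,.080,(.569,-.361))
```

```text
[ 0.60226456 -0.28352607  0.19517518]
centre [ 603.1 -285. ] rms 1.12 n 169 stk [ 615.9 -286.5] [16.9 25.6] ang -6.8 -23.3 off 12.9
centre [ 569.8 -361.7] rms 0.9 n 168 stk [ 582.3 -367.4] [16.3 24.4] ang -24.5 -24.4 off 13.7
```

Emit:
move_arm:
  targets:
    - {"tx": -19, "ty": 7, "tz": 0, "wx": 0, "wy": 0, "wz": 6}
    - {"tx": -38, "ty": 14, "tz": 0, "wx": 0, "wy": 0, "wz": 12}
    - {"tx": -57, "ty": 21, "tz": 0, "wx": 0, "wy": 0, "wz": 18}
    - {"tx": -76, "ty": 28, "tz": 0, "wx": 0, "wy": 0, "wz": 24}
    - {"tx": -95, "ty": 35, "tz": 0, "wx": 0, "wy": 0, "wz": 30}
    - {"tx": -115, "ty": 42, "tz": 0, "wx": 0, "wy": 0, "wz": 36}
    - {"tx": -135, "ty": 48, "tz": 0, "wx": 0, "wy": 0, "wz": 42}
    - {"tx": -155, "ty": 54, "tz": -3, "wx": 0, "wy": 0, "wz": 48}
    - {"tx": -173, "ty": 60, "tz": -5.5, "wx": 0, "wy": 0, "wz": 52}
    - {"tx": -173, "ty": 60, "tz": -5.5, "wx": 0, "wy": 0, "wz": 52}
    - {"tx": -173, "ty": 60, "tz": -5.5, "wx": 0, "wy": 0, "wz": 52}

```text
clock: 29.15
ee_pos: [0.4281, -0.2229, 0.1881]
orientation: [3.141, 0.002, -0.821]
contact_force: [0.3, -1.0, -0.3]
finger_gap: 0.763
```

Run:
```python
from jar import *
print(state()["ee_pos"],state()["orientation"])
c=cam("wrist");jars(c,.07,(.429,-.223),dbg="w13.png")
```

```text
[ 0.42805182 -0.22289176  0.1880811 ] [ 3.14116729e+00  2.10033287e-03 -8.21008077e-01]
centre [ 429.9 -225.4] rms 0.49 n 158 stk [ 418.3 -232.8] [24.9 15.9] ang -147.6 -137.0 off 13.8
```

View pics/w13.png

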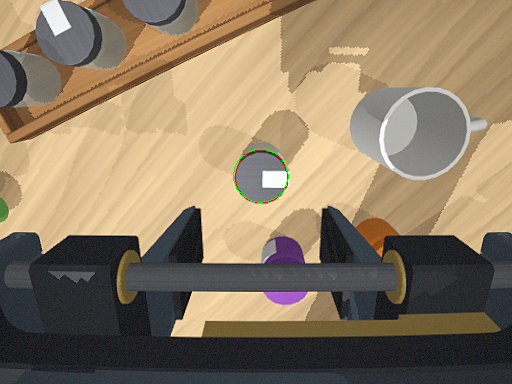

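Jar C is centred at (261,177) with the sticker pointing right along the jaws. The mug and the look-alikes are clear of the fingers.

Emit:
move_arm:
  targets:
    - {"tx": 0, "ty": -1, "tz": -38, "wx": 0, "wy": 0, "wz": 0}
    - {"tx": 0, "ty": -1, "tz": -76, "wx": 0, "wy": 0, "wz": 0}
    - {"tx": 0, "ty": -1, "tz": -112, "wx": 0, "wy": 0, "wz": 0}
    - {"tx": 0, "ty": -1, "tz": -148, "wx": 0, "wy": 0, "wz": 0}
    - {"tx": 0, "ty": -1, "tz": -148, "wx": 0, "wy": 0, "wz": 0}
    - {"tx": 0, "ty": -1, "tz": -148, "wx": 0, "wy": 0, "wz": 0}

```text
clock: 29.7
ee_pos: [0.4287, -0.224, 0.0399]
orientation: [3.141, 0.004, -0.82]
contact_force: [-0.0, -0.7, 0.3]
finger_gap: 0.768
```

Emit:
move_arm:
  targets:
    - {"tx": 0, "ty": 0, "tz": 0, "wx": 0, "wy": 0, "wz": 0}
    - {"tx": 0, "ty": 0, "tz": 0, "wx": 0, "wy": 0, "wz": 0}
    - {"tx": 0, "ty": 0, "tz": 0, "wx": 0, "wy": 0, "wz": 0}
    - {"tx": 0, "ty": 0, "tz": 0, "wx": 0, "wy": 0, "wz": 0}
    - {"tx": 0, "ty": 0, "tz": 0, "wx": 0, "wy": 0, "wz": 0}
  grip: 30
  squeeze: 20

```text
clock: 30.12
ee_pos: [0.4302, -0.2252, 0.0427]
orientation: [-3.141, -0.004, -0.82]
contact_force: [0.4, 1.5, 14.1]
finger_gap: 0.566
```

Emit:
move_arm:
  targets:
    - {"tx": 0, "ty": 0, "tz": 38, "wx": 0, "wy": 0, "wz": 0}
    - {"tx": 0, "ty": 0, "tz": 76, "wx": 0, "wy": 0, "wz": 0}
    - {"tx": 0, "ty": 0, "tz": 115, "wx": 0, "wy": 0, "wz": 6}
    - {"tx": 10, "ty": -10, "tz": 145, "wx": 0, "wy": 0, "wz": 13}
    - {"tx": 20, "ty": -20, "tz": 150, "wx": 0, "wy": 0, "wz": 20}
    - {"tx": 30, "ty": -35, "tz": 150, "wx": 0, "wy": 0, "wz": 27}
    - {"tx": 40, "ty": -50, "tz": 150, "wx": 0, "wy": 0, "wz": 34}
    - {"tx": 50, "ty": -70, "tz": 150, "wx": 0, "wy": 0, "wz": 41}
    - {"tx": 60, "ty": -90, "tz": 150, "wx": 0, "wy": 0, "wz": 48}
    - {"tx": 70, "ty": -110, "tz": 150, "wx": 0, "wy": 0, "wz": 55}
    - {"tx": 80, "ty": -130, "tz": 150, "wx": 0, "wy": 0, "wz": 62}
    - {"tx": 90, "ty": -150, "tz": 150, "wx": 0, "wy": 0, "wz": 69}
    - {"tx": 98, "ty": -170, "tz": 150, "wx": 0, "wy": 0, "wz": 76}
    - {"tx": 104, "ty": -190, "tz": 150, "wx": 0, "wy": 0, "wz": 83}
    - {"tx": 107, "ty": -205, "tz": 150, "wx": 0, "wy": 0, "wz": 90}
    - {"tx": 107, "ty": -213.4, "tz": 150, "wx": 0, "wy": 0, "wz": 97}
    - {"tx": 107, "ty": -213.4, "tz": 150, "wx": 0, "wy": 0, "wz": 104}
    - {"tx": 107, "ty": -213.4, "tz": 140, "wx": 0, "wy": 0, "wz": 111}
    - {"tx": 107, "ty": -213.4, "tz": 120, "wx": 0, "wy": 0, "wz": 113.8}
    - {"tx": 107, "ty": -213.4, "tz": 100, "wx": 0, "wy": 0, "wz": 113.8}

```text
clock: 31.78
ee_pos: [0.5364, -0.4383, 0.1423]
orientation: [3.139, 0.001, 1.17]
contact_force: [-0.4, -0.8, -1.5]
finger_gap: 0.565
```

Emit:
move_arm:
  targets:
    - {"tx": 0, "ty": 0, "tz": -35, "wx": 0, "wy": 0, "wz": 0}
    - {"tx": 0, "ty": 0, "tz": -65, "wx": 0, "wy": 0, "wz": 0}
    - {"tx": 0, "ty": 0, "tz": -82, "wx": 0, "wy": 0, "wz": 0}
    - {"tx": 0, "ty": 0, "tz": -89, "wx": 0, "wy": 0, "wz": 0}
    - {"tx": 0, "ty": 0, "tz": -90.5, "wx": 0, "wy": 0, "wz": 0}
    - {"tx": 0, "ty": 0, "tz": -91.5, "wx": 0, "wy": 0, "wz": 0}
    - {"tx": 0, "ty": 0, "tz": -91.5, "wx": 0, "wy": 0, "wz": 0}

```text
clock: 32.37
ee_pos: [0.5364, -0.4382, 0.0505]
orientation: [3.14, 0.0, 1.166]
contact_force: [0.0, -0.2, -1.3]
finger_gap: 0.563
```

Emit:
move_arm:
  targets:
    - {"tx": 0, "ty": 0, "tz": -1, "wx": 0, "wy": 0, "wz": 0}
    - {"tx": 0, "ty": 0, "tz": -1.5, "wx": 0, "wy": 0, "wz": 0}
    - {"tx": 0, "ty": 0, "tz": -1.5, "wx": 0, "wy": 0, "wz": 0}

```text
clock: 32.62
ee_pos: [0.5367, -0.4384, 0.0501]
orientation: [3.139, 0.001, 1.167]
contact_force: [-3.3, 3.2, 16.4]
finger_gap: 0.563
```

Emit:
move_arm:
  targets:
    - {"tx": 0, "ty": 0, "tz": 0, "wx": 0, "wy": 0, "wz": 0}
    - {"tx": 0, "ty": 0, "tz": 0, "wx": 0, "wy": 0, "wz": 0}
    - {"tx": 0, "ty": 0, "tz": 2, "wx": 0, "wy": 0, "wz": 0}
    - {"tx": 0, "ty": 0, "tz": 35, "wx": 0, "wy": 0, "wz": 0}
    - {"tx": 0, "ty": 0, "tz": 70, "wx": 0, "wy": 0, "wz": 0}
    - {"tx": 0, "ty": 0, "tz": 105, "wx": 0, "wy": 0, "wz": 0}
    - {"tx": 0, "ty": 0, "tz": 145, "wx": 0, "wy": 0, "wz": 0}
    - {"tx": -20, "ty": 0, "tz": 180, "wx": 0, "wy": 0, "wz": 0}
    - {"tx": -40, "ty": 5, "tz": 215, "wx": 0, "wy": 0, "wz": 0}
    - {"tx": -60, "ty": 10, "tz": 250, "wx": 0, "wy": 0, "wz": 0}
    - {"tx": -80, "ty": 10, "tz": 280, "wx": 0, "wy": 0, "wz": 0}
    - {"tx": -80, "ty": 10, "tz": 280, "wx": 0, "wy": 0, "wz": 0}
    - {"tx": -80, "ty": 10, "tz": 280, "wx": 0, "wy": 0, "wz": 0}
  grip: 70

```text
clock: 33.7
ee_pos: [0.4558, -0.4284, 0.3305]
orientation: [3.138, 0.002, 1.166]
contact_force: [0.6, 0.6, -0.2]
finger_gap: 0.768
```

Run:
```python
from jar import *
import pickle
c=cam("wrist");s=cam("scene");t=cam("top");pickle.dump((c,s,t),open("f.pkl","wb"));save(c,"f_w.png",k=1.5);save(s,"f_s.png",k=1.5)
for p in((.536,-.438),(.569,-.361),(.602,-.283),(.635,-.206),(.668,-.129)):
    for n,k in(("w",c),("s",s)):
        try: print(n,end=' ');jars(k,.08,p)
        except Exception as e: print(p,"none")
```

```text
w centre [ 535.  -439.3] rms 0.49 n 108 stk [ 548.5 -445.9] [14.9 23.5] ang -26.2 -23.0 off 15.0
s (0.536, -0.438) none
w centre [ 568.3 -361.7] rms 0.66 n 121 stk [ 582.2 -366.9] [15.9 23.7] ang -20.4 -22.7 off 14.8
s (0.569, -0.361) none
w centre [ 599.6 -284.4] rms 1.39 n 106 stk [ 614.1 -292.1] [ 4.5 23.4] ang -27.7 -22.3 off 16.5
s (0.602, -0.283) none
w (0.635, -0.206) none
s (0.635, -0.206) none
w (0.668, -0.129) none
s (0.668, -0.129) none
```

View pics/f_s.png

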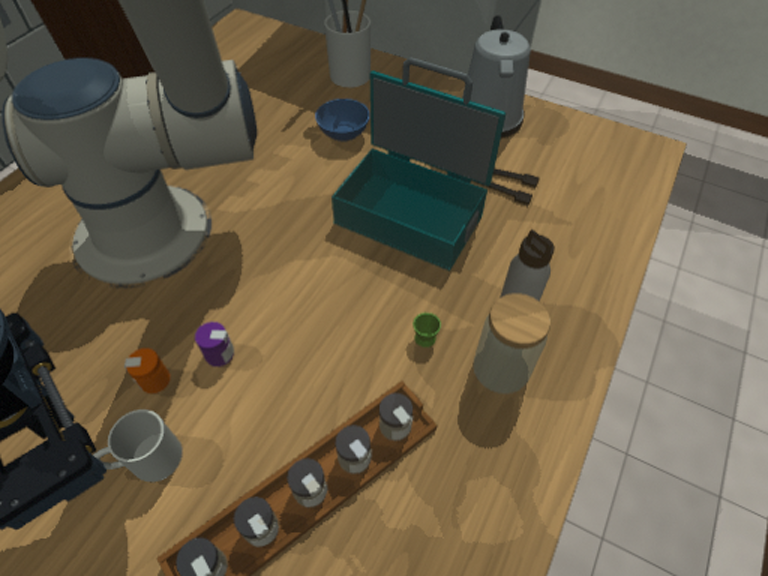

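All five jars stand in the rack with their stickers towards the lip, the box is empty and the bystanders look untouched. One last numeric check covers the lid angle, then I hand in.

Run:
```python
from h import *
import pickle
c,s,t=pickle.load(open("f.pkl","rb"))
F=lambda *p:np.array(p)/1.5-.2
d=ray(s,F(437,69))[0];X=s["p"]+d*((.479-s["p"][0])/d[0]);print("bar from scene at x=.479",X*1000,"angle",np.degrees(np.arctan2(X[2]-.085,.3845-X[1])))
# lid edges in scene: inner-face right edge bottom/top
for p,x in((F(503,112),.615),(F(489,182),.615),(F(371,76),.342),(F(366,153),.342)):
    d=ray(s,p)[0];print((s["p"]+d*((x-s["p"][0])/d[0]))*1000)
# top: bar column where gray & high
print(proj(t,[.479,.3855,.306]),proj(t,[.479,.3855+.02,.306]))
u,v=proj(t,[.50,.3855,.306])[0].astype(int);print(u,v,t["im"][v,u-12:u+13].tolist())
```

```text
bar from scene at x=.479 [479.         385.82323271 306.43586237] angle 90.34237790687499
[615.         372.31659186 272.29504071]
[615.         377.54272894 104.32885249]
[342.         389.588323   248.52032502]
[342.         362.14205733  79.81259206]
[[113.9848846  199.07055651]] [[106.02461539 199.13456832]]
114 190 [[33, 27, 33], [35, 25, 20], [94, 73, 41], [97, 75, 49], [110, 85, 55], [150, 112, 67], [143, 109, 69], [54, 45, 39], [38, 38, 39], [57, 56, 54], [97, 100, 101], [105, 108, 108], [79, 80, 77], [61, 57, 56], [55, 54, 45], [48, 90, 84], [22, 113, 109], [14, 95, 94], [13, 62, 60], [41, 47, 49], [58, 57, 59], [36, 34, 32], [32, 33, 36], [30, 31, 30], [32, 33, 28]]
```

Bar at (y 0.386, z 0.306), so the lid stands at about 90°.

```bash
python3 -c "
from bench import *
print(state()['clock'],state()['contact_force']);print(close_job())"
```

```text
33.85 [ 0.1446888   0.15675117 -0.45967513]
the job is handed in; nothing more can be done
None
```

I opened the lunchbox lid by its handle and left it standing up. Then I put all five jars, two from the box and three from the bench, into the rack, one per slot, with labels towards the open front. The job took 33.9 s.

**Last checks:**
- **Lid:** the handle bar measured y 0.386, z 0.306, which puts the lid at about 90°. A wrist view just after release put the bar 2 mm further back, about 1° past upright.
- **Labels:** the sticker edges gave label directions between −22.3° and −24.6°, against the rack front's −23.2°. The last view confirmed three jars. The other two, those nearest the lunchbox, I measured only just after placing them, at −23.4° and −23.9°.
- **Other things:** the final scene picture shows the box empty, five jars standing side by side, and the bystanders and look-alikes unmoved by eye. I saw no sign of a bench jar having been knocked aside. The gripper was clear and touching nothing.

**Disagreements:**
- The direction from each lid's centre to its sticker was noisier than the edge fit, differing from it by up to about 18°. I trusted the edge fit.
- Two-view heights of the jar tops read about 5 mm below the stated 70 and 75 mm. I used the stated heights and felt for contact at each placing.
- Early in the lid opening, my first guess at the arc was a few millimetres off and the side force reached 24 N. I corrected the arc there.
- The viewer refused one last wrist picture because the 16-picture limit was reached.

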